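Feed the painted glasses into the drying lane

TASK

Scrape every dried paint chip off the feeder's loading plate with the scraper block, never with the fingers, and stand the scraper on its blue rest pad. Only once the plate is clean, feed each painted glass on the bench into the drying lane: stand it on the green ring, swing the sprung lever fully to its stop so that the pusher carries the glass between the rails (never push a glass into the lane by hand), and let the lever spring home. Finish with every glass upright in the lane, no chips on the plate or in the lane, the scraper standing in the middle of its pad, and the jar and brush left where they were.

Things in the scene. Friction and masses are not known exactly. Their poses are not given: they have to be found in the camera images.
- feeder: Fixed feeder that pushes glasses into a drying lane. Origin at bench level, z up, x away from the robot, y along the lane (about world +y). In its frame, mm: aluminium loading plate x -75..100, y -80..65, top z 20. Red chip tray along the plate's front edge, x -123..-75, floor z 2, lip z 10. Yellow lever housing x 13..77, y -220..-150, top z 70.
- load_mark (a point): Centre of the green ring on the loading plate's top face (feeder frame 0, -7, 20 mm), where a glass is stood. The orange pusher's flat face (64 wide, z 25..69) rests at feeder y -75 and the lever drives it to y +65.
- lane_mouth (a point): Start of the lane, on its floor (feeder frame 0, 60, 20 mm). The lane floor, level with the plate, runs to y 370, x -50..50, between steel rails 30 mm high and 72 mm apart, flared at the mouth (y 55..95). Lamp arches cross it at y 130..320, underside z 99, top z 109.
- lever_pivot (a point): Point on the lever's upright hinge axis, at the height of the lever arm (76 mm above the bench).
- lever_knob (a point): Top centre of the upright red knob post on the lever's end: post 24 mm in diameter, 46 mm tall (80..126 mm above the bench), 110 mm from the pivot; the flat steel arm is below it (72..80 mm).
- lever (a joint): Sprung advance lever, turning about the upright axis at lever_pivot. 0 = home, 1.2 rad = at its stop; growing values carry the knob along the feeder's +y (clockwise seen from above), by about 124 mm. It takes up to about 12 N at the knob and springs back home when released. The pusher moves 117 mm per rad.
- scraper: Scraper block standing on its rubber blade foot. Origin at the centre of its underside. Foot 48 (x) x 110 (y) x 16 mm high; above it a wooden handle 28 (x) x 80 (y), from 16 to 58 mm high. Loose, 0.25 kg.
- rest_pad: The scraper's rest: fixed flat blue pad with a white panel, 100 (x) x 160 (y) x 3 mm thick, on the bench. Origin at the centre of its underside.
- chip1: Dried paint chip, red, 20 x 15 x 7 mm, loose, 10 g. Origin at the centre of its underside. May be absent.
- chip2: Dried paint chip, yellow, 20 x 15 x 7 mm, loose, 10 g. Origin at the centre of its underside. May be absent.
- chip3: Dried paint chip, blue, 20 x 15 x 7 mm, loose, 10 g. Origin at the centre of its underside. May be absent.
- chip4: Dried paint chip, green, 20 x 15 x 7 mm, loose, 10 g. Origin at the centre of its underside. May be absent.
- chip5: Dried paint chip, orange, 20 x 15 x 7 mm, loose, 10 g. Origin at the centre of its underside. May be absent.
- glass_red: Clear squat candle glass with a blue rim and red painted petals: 60 mm diameter, 62 mm tall, 0.13 kg, standing upright. Origin at the centre of its underside. May be absent.
- glass_yellow: Clear squat candle glass with a blue rim and yellow painted petals: 60 mm diameter, 62 mm tall, 0.13 kg, standing upright. Origin at the centre of its underside. May be absent.
- glass_blue: Clear squat candle glass with a blue rim and blue painted petals: 60 mm diameter, 62 mm tall, 0.13 kg, standing upright. Origin at the centre of its underside. May be absent.
- glass_green: Clear squat candle glass with a blue rim and green painted petals: 60 mm diameter, 62 mm tall, 0.13 kg, standing upright. Origin at the centre of its underside. May be absent.
- paint_jar: Paint jar with yellow lid, 52 mm diameter, 75 mm tall; bystander. Origin under its centre.
- brush: Paint brush lying on the bench; bystander.
Mind the look-alikes: they are no part of the job. What is shaped like the glass_blue but orange is not meant.

How it is judged:
By the outcome, as a careful person would: the job done as asked, in the order asked, and still so for the second after the job is handed in, with the robot touching nothing.
Of chip1, chip2, chip3, chip4, chip5 only 3 to 5 are there at a start; the rules pass over those that are not, and their reading is None.
Of glass_red, glass_yellow, glass_blue, glass_green only 3 to 4 are there at a start; the rules pass over those that are not, and their reading is None.
At some moment in a run one of glass_red, glass_yellow, glass_blue, glass_green, scraper may be knocked a few centimetres aside while the robot is not near it.
It also fails if it takes over 210 s, if anything falls off the work surface, if the arm or the gripper's body presses on something with over 40 N, if the wrist force passes 120 N, or if a joint passes its speed limit or range.

ROBOT

A 6-joint arm with a two-finger parallel gripper is mounted at the origin on the work surface. World frame = base frame: x ahead of the robot, y to its left, z up, the work surface at z = 0. Lengths are in m, angles in rad, forces in N, time in s.
With the tool pointing down it reaches from about 0.375 to 0.9 m from the base axis. Payload 3.1 kg.
Tool frame: the origin (TCP) lies between the finger pads; the fingertips stand 19 mm ahead of it and the grasp point (between the pads) is the TCP; z points along the fingers, y is the line along which they close (so a half turn about z gives the same grasp; the last joint's range is limited). The gripper opens to 87 mm and grips with 3 to 60 N. Pads are 19 mm wide; open, the fingers measure 117 mm over their backs; the gripper's body (75 mm by 190 mm) begins 51 mm behind the grasp point.
Start: joints at [0.981, 0.527, 1.433, -0, 1.181, -0.178], TCP at [0.25, 0.573, 0.215] pointing down, gripper open.
Joint ranges: [-3.08, 3.08], [-0.75, 2.2], [0.22, 2.44], [-1.43, 4.57], [0, 2.65], [-2.85, 2.85]. Speed limits (rad/s): [2.79, 2.79, 3.14, 3.14, 3.14, 3.14].

INTERFACE

Orientations are given as a unit quaternion [x, y, z, w].
In Python, from rig import telemetry, viewer, hand_in gives the robot as it stands. The module is installed in compiled form; this text tells all that it offers.
- The arm moves only by the shell command python3 -m creep 'ROWS' [FORCE]. ROWS is JSON, a list of rows, each an object with "translation": the shift along the tool's x, y, z in mm, a list of three; "roll": the turn about the tool's z in degrees; "gripper": the finger opening in mm, from 0 to 87. In form: [{"translation": [tx, ty, tz], "roll": roll, "gripper": gripper}, ...]. A call has 1 to 5 rows; each row is the pose to reach, as a shift and turn from the pose commanded when the call began, along the tool's axes at that moment; what a row does not reach only later rows make up. A row lasts 1/12 s, in which the tool goes at most 41.7 mm and 7.16 degrees, less where a joint would pass 70% of its speed; a pose out of reach is approached as far as the arm can. A call with a gripper value outside its range is refused whole. The fingers move at their own pace and stop on an object; FORCE is the grip in N (left out, the last holds). Time passes only in rows, so rows that repeat a pose let the fingers close. It gives the time, the measured TCP pose, the force, the opening and the grip force at its end, in the units of the state.
- telemetry.get_obs(): the state, without advancing time (a new reading comes with each control period).
- viewer.camera(name): name is "scene" or "side" or "wrist"; returns the picture (480x640x3 uint8, blue, green, red); there is no depth.
- viewer.camera_info(name): a dict with "intrinsics" (3x3 intrinsics, pixels), "rvec" (rotation vector, rad) and "tvec" (3), from world to camera coordinates, as OpenCV has them; the wrist camera has in their place "hand_eye" (4x4, takes a point from camera to tool coordinates, whose origin is the TCP and whose axes are the flange's). Camera axes: x right, y down, z forward; pixel columns grow to the right and rows downward; lengths in m; the calibration is good to about 2 mm. A picture is of the moment at which its call begins: read the wrist's pose just before it. camera_info takes no time and is no camera call.
- hand_in(): hands the job in; it is judged then, once.
Trained networks look in the newest picture that a camera, given by its name, has taken for a name from the list of things; names that differ only in an ending like _2 or _b are one class to them, and where a whole thing is asked for, a point or a joint stands for the part that bears it (a point fixed in the world has none). Each returns a list of dicts, best first, with "p" (0 to 1); they miss things now and then, are a little off and sometimes report something else, mostly with a low value. They report only what shows in the picture. A call takes as long as a camera call. They do not tell look-alikes from the thing itself.
- viewer.recognise(camera, thing): "bbox" ([left, top, width, height] in pixels, round what is visible of it).
The state is a dict: "time": time; "q": joint angles; "joint_velocities": joint speeds; "joint_torque": joint torques, N m; "position": TCP position; "tool_rot": TCP orientation; "ft_force": force on the tool from outside, world axes, zero at the start; "moment": the same for the moment, N m; "grip_width": finger opening in m; "grip_force": force on a finger pad.
Only numpy, scipy, OpenCV 4.12 (cv2) and the standard library are available. Lean on these libraries where they do the work, as an engineer would, in place of code of your own. Each camera call takes 0.05 s, during which the arm holds its last target. There are 200 camera calls.

## Working session

There is one attempt and no reset: what is moved stays moved. The work goes in short steps, Python scripts to look and compute and a shell command to move; the robot and the scene stay as the last step left them, time stands still between calls to the robot, and variables do not carry over. Pictures are saved under pics/ and viewed, at most 14 in all, crops included, and the job is handed in when it is done.

```bash
mkdir -p pics; ls
python3 - <<'E'
from rig import telemetry, viewer
import cv2
o=telemetry.get_obs(); print(o['time'],o['position'],o['tool_rot'],o['grip_width'])
for n in ("scene","side","wrist"):
    im=viewer.camera(n); cv2.imwrite(f"pics/{n}0.png",im)
    ci=viewer.camera_info(n); print(n,{k:__import__('numpy').round(v,4).tolist() for k,v in ci.items()})
E
```

```text
pics
0.0 [0.24972764 0.57213887 0.21445356] [ 2.04425589e-01  9.78881512e-01 -1.00489794e-03 -3.93705891e-04] 0.0871184041314184
scene {'intrinsics': [[496.617, 0.0, 318.8858], [0.0, 496.617, 241.3153], [0.0, 0.0, 1.0]], 'rvec': [2.361, 1.1927, -0.336], 'tvec': [-0.2054, -0.3488, 1.4651]}
side {'intrinsics': [[493.1146, 0.0, 324.9773], [0.0, 493.1146, 243.6466], [0.0, 0.0, 1.0]], 'rvec': [2.1602, -0.6595, 0.3061], 'tvec': [-0.4703, 0.2119, 0.9087]}
wrist {'intrinsics': [[344.5217, 0.0, 324.149], [0.0, 344.5217, 241.7682], [0.0, 0.0, 1.0]], 'hand_eye': [[-0.0011, -0.9611, -0.2761, 0.0754], [1.0, -0.0013, 0.0003, 0.0004], [-0.0007, -0.2761, 0.9611, -0.1694], [0.0, 0.0, 0.0, 1.0]]}
```

View pics/scene0.png

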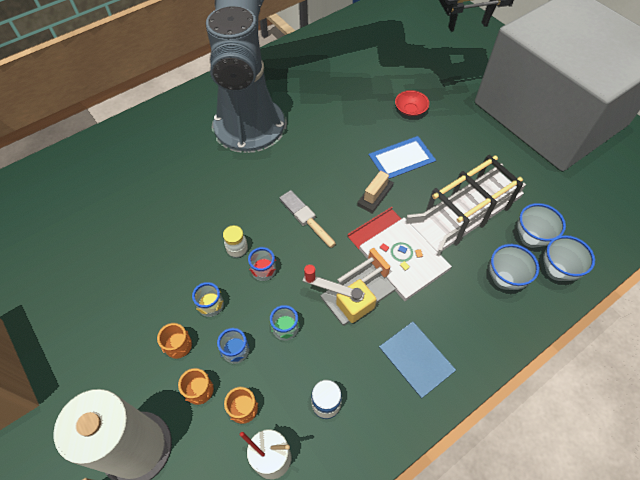

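View pics/side0.png

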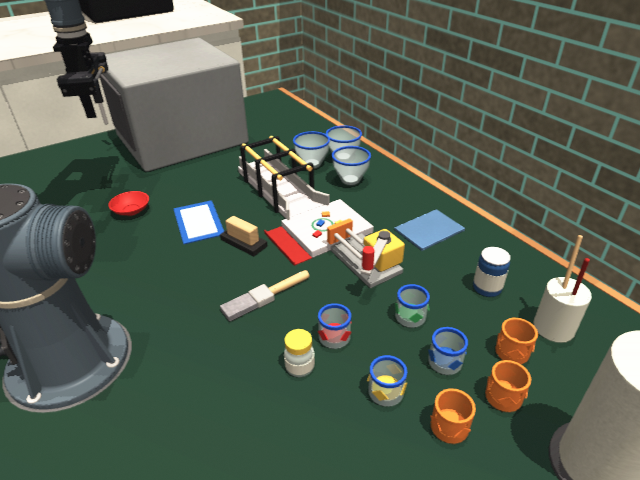

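The scene camera shows the four real glasses: red (262,263), yellow (207,298), blue (233,345) and green (285,322). Look-alikes are three orange cups at (174,341), (195,386) and (241,405), plus big bowls at (540,225). The scraper is at (376,190), the pad at (402,157), and chips lie on the plate near (384..420,247..266). The lever knob is at (310,272).

```bash
cat > h.py <<'E'
import numpy as np, cv2
from rig import telemetry, viewer
from scipy.spatial.transform import Rotation as R
def cam(n, obs=None):
    ci=viewer.camera_info(n); K=np.array(ci['intrinsics'])
    if n!='wrist':
        Rm=cv2.Rodrigues(np.array(ci['rvec'],float))[0]; t=np.array(ci['tvec'],float).ravel()
    else:
        o=obs or telemetry.get_obs(); T=np.eye(4); T[:3,:3]=R.from_quat(o['tool_rot']).as_matrix(); T[:3,3]=o['position']
        W=np.linalg.inv(T@np.array(ci['hand_eye'])); Rm=W[:3,:3]; t=W[:3,3]
    return K,Rm,t
def proj(c,P):
    K,Rm,t=c; p=(np.atleast_2d(P)@Rm.T+t)@K.T; return p[:,:2]/p[:,2:]
def onz(c,uv,z):
    K,Rm,t=c; d=Rm.T@np.linalg.inv(K)@np.array([uv[0],uv[1],1.]); C=-Rm.T@t
    return C+d*(z-C[2])/d[2]
def tri(cs,uvs):
    A=[];b=[]
    for (K,Rm,t),uv in zip(cs,uvs):
        d=Rm.T@np.linalg.inv(K)@np.array([uv[0],uv[1],1.]); d/=np.linalg.norm(d); M=np.eye(3)-np.outer(d,d)
        A.append(M); b.append(M@(-Rm.T@t))
    return np.linalg.lstsq(np.vstack(A),np.hstack(b),rcond=None)[0]
E
python3 - <<'E'
from h import *
s,d=cam('scene'),cam('side')
for n in ['glass_red','glass_yellow','glass_blue','glass_green','scraper','rest_pad','paint_jar','brush','chip1','chip2','chip3','chip4','chip5','lever_knob','feeder']:
    out=[]
    for k in ('scene','side'):
        r=viewer.recognise(k,n)
        out.append([(np.round(x['bbox']).astype(int).tolist(),round(x['p'],2)) for x in r[:3]])
    msg=''
    try:
        u=[np.array(o[0][0][:2])+np.array(o[0][0][2:])/2 for o in out]; msg=np.round(tri((s,d),u),3)
    except Exception as e: pass
    print(n,out,msg)
a=cv2.imread('pics/scene0.png')[170:330,290:470]; b=cv2.imread('pics/side0.png')[170:290,215:415]
cv2.imwrite('pics/c1.png',cv2.resize(a,None,fx=3.75,fy=3.75,interpolation=cv2.INTER_CUBIC))
cv2.imwrite('pics/c2.png',cv2.resize(b,None,fx=4,fy=4,interpolation=cv2.INTER_CUBIC))
E
```

```text
glass_red [[([247, 246, 29, 34], 0.85), ([399, 260, 10, 8], 0.66), ([415, 252, 6, 4], 0.38)], []] 
glass_yellow [[([191, 282, 30, 37], 0.64)], [([366, 354, 38, 52], 0.6), ([318, 305, 31, 43], 0.55)]] [ 0.435 -0.384  0.032]
glass_blue [[([155, 322, 38, 37], 0.91), ([225, 387, 30, 37], 0.83), ([215, 328, 36, 38], 0.79)], [([425, 326, 41, 51], 0.94), ([428, 390, 47, 54], 0.85), ([496, 317, 42, 50], 0.72)]] [ 0.507 -0.464  0.12 ]
glass_green [[([268, 307, 30, 34], 0.71), ([368, 138, 65, 38], 0.64)], [([240, 137, 163, 153], 0.6)]] [ 0.55  -0.211  0.171]
scraper [[([358, 172, 36, 42], 0.62)], [([218, 219, 51, 40], 0.56)]] [0.422 0.134 0.007]
rest_pad [[([369, 136, 66, 42], 0.65)], [([176, 201, 50, 44], 0.59)]] [ 0.367  0.274 -0.003]
paint_jar [[([222, 227, 27, 30], 0.76)], [([239, 136, 166, 149], 0.59)]] [ 0.445 -0.256  0.269]
brush [[([280, 190, 57, 58], 0.63), ([358, 175, 33, 41], 0.19)], [([361, 232, 29, 45], 0.74), ([222, 272, 89, 48], 0.61)]] [ 0.511 -0.177  0.18 ]
chip1 [[([192, 284, 30, 36], 0.65), ([399, 260, 10, 9], 0.57), ([413, 250, 7, 8], 0.43)], [([395, 281, 32, 45], 0.67), ([
[... 405 characters left out ...]
3, 41], 0.66), ([322, 212, 9, 6], 0.57)]] [ 0.497 -0.379  0.163]
chip4 [[([192, 284, 30, 36], 0.65), ([399, 260, 10, 9], 0.57), ([413, 250, 7, 8], 0.43)], [([395, 281, 32, 45], 0.67), ([318, 306, 33, 41], 0.66), ([322, 212, 9, 6], 0.57)]] [ 0.497 -0.379  0.163]
chip5 [[([192, 284, 30, 36], 0.65), ([399, 260, 10, 9], 0.57), ([413, 250, 7, 8], 0.43)], [([395, 281, 32, 45], 0.67), ([318, 306, 33, 41], 0.66), ([322, 212, 9, 6], 0.57)]] [ 0.497 -0.379  0.163]
lever_knob [[([300, 264, 64, 36], 0.81)], [([361, 232, 30, 46], 0.98), ([368, 357, 38, 49], 0.33)]] [ 0.591 -0.145  0.074]
feeder [[([303, 155, 220, 172], 0.6)], [([241, 136, 161, 155], 0.72), ([366, 354, 39, 53], 0.71)]] [0.608 0.089 0.04 ]
```

View pics/c1.png

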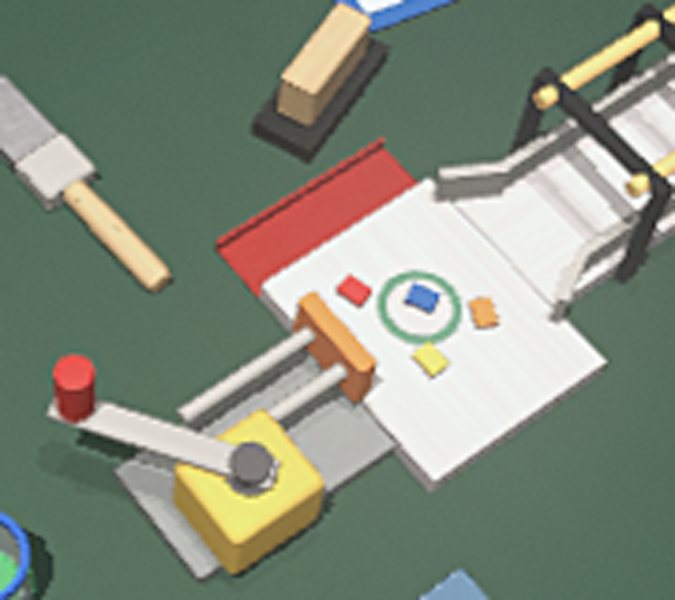

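View pics/c2.png

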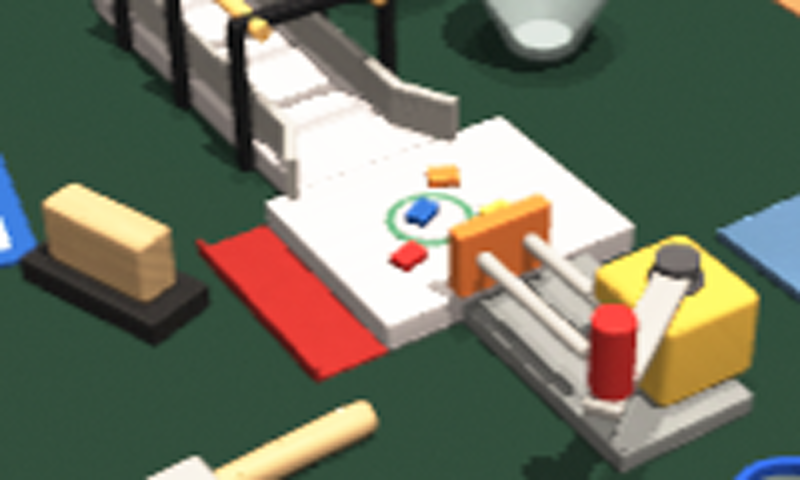

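The crops show four chips on the plate: red, blue, yellow and orange. Next I fit the feeder, scraper and pad poses from the clicked corners.

```bash
cat > fit.py <<'E'
from h import *
from scipy.optimize import least_squares
s,d=cam('scene'),cam('side')
S=lambda u,v:((u+.5)/3.75-.5+290,(v+.5)/3.75-.5+170); D=lambda u,v:((u+.5)/4-.5+215,(v+.5)/4-.5+170)
def fit(obs,x0):
    def w(p,L):
        c,q=np.cos(p[2]),np.sin(p[2]); L=np.array(L)/1000
        return np.array([p[0]+c*L[0]-q*L[1],p[1]+q*L[0]+c*L[1],L[2]])
    f=lambda p:np.ravel([proj(c,w(p,L))[0]-uv for c,uv,L in obs])
    r=least_squares(f,x0,loss='soft_l1'); return r.x,f(r.x).reshape(-1,2)
if __name__=='__main__':
    F=[(s,S(432,180),(-75,65,20)),(s,S(606,362),(100,65,20)),(s,S(432,478),(100,-80,20)),(s,S(262,290),(-75,-80,20)),(s,S(420,307),(0,-7,20)),
     (d,D(388,332),(-75,-80,20)),(d,D(633,227),(100,-80,20)),(d,D(500,118),(100,65,20)),(d,D(268,208),(-75,65,20)),(d,D(430,219),(0,-7,20))]
    B=[(s,S(255,128),(-24,-55,16)),(s,S(308,158),(24,-55,16)),(s,S(388,45),(24,55,16)),(s,S(315,100),(14,-40,58)),(s,S(370,18),(14,40,58)),(s,S(338,3),(-14,40,58)),(s,S(282,80),(-14,-40,58)),
     (d,D(22,262),(-24,55,16)),(d,D(158,333),(-24,-55,16)),(d,D(208,293),(24,-55,16)),(d,D(43,200),(-14,40,58)),(d,D(75,185),(14,40,58)),(d,D(172,235),(14,-40,58)),(d,D(140,252),(-14,-40,58))]
    P=[(s,(369.5,155),(-50,-80,3)),(s,(417,137.5),(-50,80,3)),(s,(435.5,158),(50,80,3)),(s,(387,177),(50,-80,3)),(d,(175.5,207),(-50,80,3)),(d,(211,201.5),(50,80,3)),(d,(225,236),(50,-80,3)),(d,(189,242.5),(-50,-80,3))]
    for n,o,x in (('feeder',F,(.6,.1,0)),('scraper',B,(.42,.13,0)),('pad',P,(.37,.27,0))):
        x,r=fit(o,x); print(n,x.round(4),r.round(1).tolist())
    k=tri((s,d),(S(75,368),D(614,318)));print('knob',k)
    print('pivot hub',onz(s,S(250,462),.085))
    for n,a,b in (('red',(354,291),(408,256)),('blue',(422,298),(422,212)),('orange',(483,312),(443,176)),('yellow',(430,360),(494,207))):
        print(n,onz(s,S(*a),.024).round(3),onz(d,D(*b),.024).round(3))
    # glasses: rim centre in both images
    for n,a,b in (('red',(262,257),(335,316)),('yellow',(207,292),(388,370)),('blue',(233,339),(449,339)),('green',(285,316),(413,296))):
        print(n,onz(s,a,.062).round(3),onz(d,b,.062).round(3))
    print('jar',onz(s,(234,234),.075),onz(d,(299,341),.075))
    print('orange',[onz(s,u,.062).round(3) for u in ((174,332),(195,377),(241,396))])
E
python3 fit.py
```

```text
feeder [ 0.6016  0.0704 -0.0212] [[-0.9, -1.5], [-0.2, -0.6], [-0.1, 0.3], [-0.6, -2.6], [-0.5, -0.4], [0.4, -1.8], [1.2, -0.6], [0.9, -1.0], [-0.2, -2.0], [0.7, -0.2]]
scraper [0.4215 0.1282 0.3477] [[-1.7, -2.0], [-0.0, -1.6], [-0.4, 0.2], [-0.9, -1.4], [0.2, -0.4], [-0.6, -1.0], [-1.5, -1.0], [0.2, -0.7], [0.2, -1.4], [1.7, -1.9], [0.0, 0.6], [0.5, -1.3], [1.4, -2.1], [1.0, -0.3]]
pad [ 0.368   0.2746 -0.1764] [[-0.9, -0.6], [0.2, -2.1], [0.7, 1.4], [-0.5, 2.7], [-1.6, 1.1], [0.7, -2.1], [2.1, -3.7], [-3.0, 0.2]]
knob [ 0.55113949 -0.17397352  0.12396378]
pivot hub [ 0.64522631 -0.11665371  0.085     ]
red [0.57  0.035 0.024] [0.566 0.036 0.024]
blue [0.6   0.067 0.024] [0.597 0.068 0.024]
orange [0.632 0.092 0.024] [0.628 0.092 0.024]
yellow [0.638 0.041 0.024] [0.636 0.047 0.024]
red [ 0.434 -0.229  0.062] [ 0.432 -0.235  0.062]
yellow [ 0.436 -0.378  0.062] [ 0.435 -0.382  0.062]
blue [ 0.566 -0.388  0.062] [ 0.564 -0.391  0.062]
green [ 0.589 -0.269  0.062] [ 0.584 -0.276  0.062]
jar [ 0.34921328 -0.25149005  0.075     ] [ 0.34100711 -0.25800955  0.075     ]
orange [array([ 0.477, -0.482,  0.062]), array([ 0.589, -0.493,  0.062]), array([ 0.678, -0.437,  0.062])]
```

```bash
cat > plan.py <<'E'
import sys,json
from h import *
def plan(wps,start=None):
    """wps: (x,y,z in mm, psi deg = world yaw of tool y). prints per-call shift(tool mm), roll(deg), rows"""
    o=telemetry.get_obs()
    M=R.from_quat(o['tool_rot']).as_matrix(); p=np.array(o['position'])*1000; psi=np.degrees(np.arctan2(M[1,1],M[0,1]))
    print('at',p.round(1),'psi',round(psi,1),'t',round(o['time'],2),'q6',round(o['q'][5],2),'F',np.round(o['ft_force'],1),'grip',round(o['grip_width']*1000,1),round(o['grip_force'],1))
    for w in wps:
        q=np.array(w[:3],float); target=w[3]
        dp=(target-psi+180)%360-180
        n=max(1,int(np.ceil(max(np.linalg.norm(q-p)/200,abs(dp)/35))))
        d=(q-p)/n
        for i in range(n):
            a=np.radians(psi); ty=np.array([np.cos(a),np.sin(a)]); tx=np.array([-np.sin(a),np.cos(a)])
            rows=int(np.ceil(max(np.linalg.norm(d)/41.5,abs(dp/n)/7.1)))
            print('  shift',[round(float(v),1) for v in (d[:2]@tx,d[:2]@ty,-d[2])],'roll',round(-dp/n,1),'rows',rows)
            p=p+d; psi+=dp/n
if __name__=='__main__': plan(json.loads(sys.argv[1]))
E
python3 plan.py '[[480,150,260,0]]'
```

```text
at [250.1 572.7 215.4] psi 66.4 t 1.65 q6 -0.18 F [-0.4 -0.1  0.1] grip 87.0 0.0
  shift [-126.6, -98.5, -14.9] roll 22.1 rows 4
  shift [-154.4, -43.5, -14.9] roll 22.1 rows 4
  shift [-159.4, 17.9, -14.9] roll 22.1 rows 4
```

```bash
python3 -m creep '[{"translation":[-63,-49,-8],"roll":7,"gripper":87},{"translation":[-127,-98,-15],"roll":22,"gripper":87},{"translation":[-127,-98,-15],"roll":22,"gripper":87},{"translation":[-127,-98,-15],"roll":22,"gripper":87}]'
python3 -m creep '[{"translation":[-154,-44,-15],"roll":22,"gripper":87},{"translation":[-154,-44,-15],"roll":22,"gripper":87},{"translation":[-154,-44,-15],"roll":22,"gripper":87},{"translation":[-154,-44,-15],"roll":22,"gripper":87}]'
python3 -m creep '[{"translation":[-159,18,-15],"roll":22,"gripper":87},{"translation":[-159,18,-15],"roll":22,"gripper":87},{"translation":[-159,18,-15],"roll":22,"gripper":87},{"translation":[-159,18,-15],"roll":22,"gripper":87},{"translation":[-159,18,-15],"roll":22,"gripper":87}]'
python3 -c "
from h import *; import json
o=telemetry.get_obs(); im=viewer.camera('wrist'); cv2.imwrite('pics/w1.png',im); json.dump({k:np.array(o[k]).tolist() for k in ('position','tool_rot')},open('w1.json','w')); print(o['position'],o['time'])
"; python3 plan.py '[[480,150,260,0]]'
```

```text
time: 1.98
position: [0.3279, 0.4303, 0.2307]
tool_rot: [0.389, 0.921, -0.0, 0.0]
ft_force: [1.0, 0.5, -0.5]
grip_width: 0.0874
grip_force: 0.0
time: 2.32
position: [0.4046, 0.2891, 0.246]
tool_rot: [0.558, 0.83, 0.0, 0.0]
ft_force: [0.5, 0.3, 0.4]
grip_width: 0.0868
grip_force: 0.0
time: 2.73
position: [0.4856, 0.1459, 0.2616]
tool_rot: [0.707, 0.707, 0.001, 0.003]
ft_force: [1.1, 0.1, 0.6]
grip_width: 0.0874
grip_force: 0.0
[0.4855594  0.14585213 0.26156471] 2.7333
at [483.2 148.3 261. ] psi 0.1 t 2.78 q6 0.08 F [0.2 0.1 0.1] grip 86.9 0.0
  shift [1.7, -3.2, 1.0] roll 0.1 rows 1
```

View pics/w1.png

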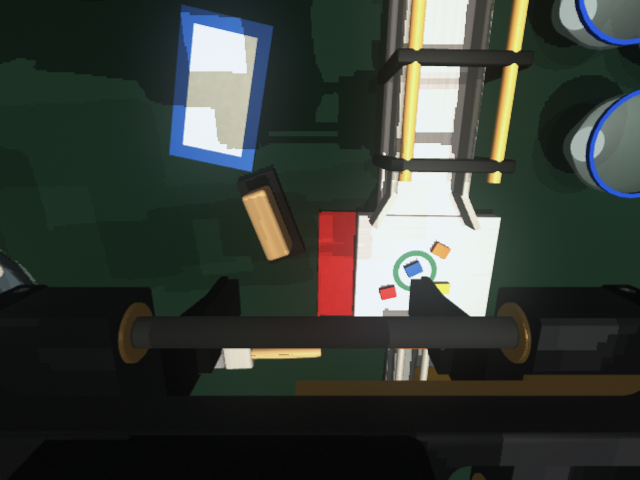

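The wrist view shows the scraper handle from (254,190) to (280,260), the pad corners at (182,6), (272,26), (251,171) and (170,155), and the plate with all four chips at (388,293), (413,269), (441,250) and (443,287).

Run:
```python
from fit import *; import json
o=json.load(open('w1.json')); w=cam('wrist',o)
P=[(w,(182,6),(-50,80,3)),(w,(272,26),(50,80,3)),(w,(251,171),(50,-80,3)),(w,(170,155),(-50,-80,3))]
B=[(w,(243,198),(-14,40,58)),(w,(263,188),(14,40,58)),(w,(290,253),(14,-40,58)),(w,(270,262),(-14,-40,58)),(w,(275,168),(24,55,16)),(w,(304,248),(24,-55,16)),(w,(238,182),(-24,55,16))]
F=[(w,(358,213),(-75,65,20)),(w,(499,218),(100,65,20)),(w,(414,269.5),(0,-7,20))]
for n,ob,x in (('feeder',F,(.6,.1,0)),('scraper',B,(.42,.13,.3)),('pad',P,(.37,.27,-.2))):
    x,r=fit(ob,x); print(n,x.round(4),r.round(1).tolist())
for c in ((388,293),(413,269),(441,250),(443,287)): print(onz(w,c,.027).round(3))
```

```text
feeder [ 0.6009  0.0721 -0.0353] [[-0.2, -0.1], [1.8, -0.4], [-1.0, 0.9]]
scraper [0.4243 0.1329 0.3368] [[-1.3, -1.8], [2.7, -0.5], [2.1, 1.2], [-0.8, -0.1], [-0.7, 0.2], [2.5, 3.9], [-1.2, -0.2]]
pad [ 0.3666  0.2757 -0.2003] [[-1.2, -1.0], [0.8, 0.1], [1.0, 0.9], [-0.6, 0.2]]
[0.569 0.037 0.027]
[0.599 0.07  0.027]
[0.631 0.094 0.027]
[0.638 0.045 0.027]
```

```bash
python3 plan.py '[[423,131,120,19.6],[423,131,43,19.6]]'
```

```text
at [483.2 148.3 261. ] psi 0.1 t 2.78 q6 0.08 F [0.2 0.1 0.1] grip 86.9 0.0
  shift [-17.3, -60.3, 141.0] roll -19.5 rows 4
  shift [0.0, 0.0, 77.0] roll -0.0 rows 2
```

```bash
python3 -m creep '[{"translation":[-17,-60,141],"roll":-19.5,"gripper":87},{"translation":[-17,-60,141],"roll":-19.5,"gripper":87},{"translation":[-17,-60,141],"roll":-19.5,"gripper":87},{"translation":[-17,-60,141],"roll":-19.5,"gripper":87},{"translation":[-17,-60,141],"roll":-19.5,"gripper":87}]' >/dev/null
python3 -m creep '[{"translation":[0,0,40],"roll":0,"gripper":87},{"translation":[0,0,77],"roll":0,"gripper":87},{"translation":[0,0,77],"roll":0,"gripper":87}]'
python3 plan.py '[[423,131,43,19.6]]'; python3 -c "
from h import *
cv2.imwrite('pics/s1.png',cv2.resize(viewer.camera('side')[130:290,130:330],None,fx=3,fy=3))"
```

```text
time: 3.45
position: [0.4185, 0.1342, 0.0373]
tool_rot: [0.574, 0.819, -0.004, -0.005]
ft_force: [-1.1, -0.2, 0.4]
grip_width: 0.0868
grip_force: 0.0
at [418.5 134.2  37.3] psi 19.9 t 3.45 q6 -0.29 F [-1.1 -0.2  0.4] grip 86.8 0.0
  shift [-4.6, 3.2, -5.7] roll 0.3 rows 1
```

View pics/s1.png

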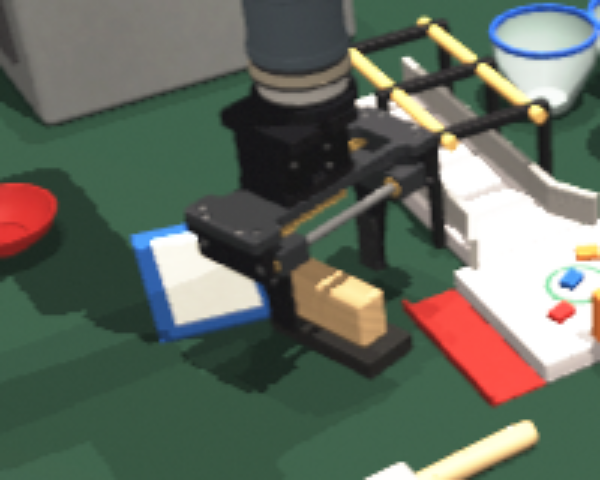

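The open fingers straddle the handle, seen in the crop at (285,290) and (372,240). The scraper has not moved. I settle and grip.

```bash
python3 plan.py '[[423,131,43,19.6]]'; python3 -m creep '[{"translation":[0,0,0],"roll":0,"gripper":87},{"translation":[0,0,0],"roll":0,"gripper":87}]' ; python3 plan.py '[[423,131,43,19.6]]'
```

```text
at [419.6 134.3  40.2] psi 19.9 t 3.5 q6 -0.29 F [ 0.1 -0.8 -0. ] grip 87.0 0.0
  shift [-4.3, 2.1, -2.8] roll 0.3 rows 1
time: 3.67
position: [0.4231, 0.1343, 0.045]
tool_rot: [0.574, 0.819, 0.002, 0.002]
ft_force: [0.2, 0.2, 0.5]
grip_width: 0.0872
grip_force: 0.0
at [423.1 134.3  45. ] psi 19.9 t 3.67 q6 -0.29 F [0.2 0.2 0.5] grip 87.2 0.0
  shift [-3.1, -1.3, 2.0] roll 0.3 rows 1
```

```bash
python3 -m creep '[{"translation":[-3,-1,2],"roll":0,"gripper":87},{"translation":[-3,-1,2],"roll":0,"gripper":20},{"translation":[-3,-1,2],"roll":0,"gripper":20},{"translation":[-3,-1,2],"roll":0,"gripper":20},{"translation":[-3,-1,2],"roll":0,"gripper":20}]' 30
python3 -m creep '[{"translation":[0,0,0],"roll":0,"gripper":20},{"translation":[0,0,0],"roll":0,"gripper":20},{"translation":[0,0,0],"roll":0,"gripper":20}]' 30
python3 plan.py '[[423,131,130,19.6],[673,62,130,-1.4],[673,62,65,-1.4]]'
```

```text
time: 4.08
position: [0.4214, 0.1305, 0.0412]
tool_rot: [0.574, 0.819, 0.0, 0.001]
ft_force: [0.0, -0.5, -0.3]
grip_width: 0.0681
grip_force: 0.0
time: 4.33
position: [0.421, 0.1306, 0.0404]
tool_rot: [0.574, 0.819, -0.0, -0.0]
ft_force: [-0.3, 0.5, -0.4]
grip_width: 0.0483
grip_force: 0.0
at [421.  130.6  40.4] psi 19.9 t 4.33 q6 -0.3 F [-0.3  0.5 -0.4] grip 48.3 0.0
  shift [-0.3, 2.0, -89.6] roll 0.3 rows 3
  shift [-74.4, 106.2, -0.0] roll 10.5 rows 4
  shift [-53.8, 118.0, -0.0] roll 10.5 rows 4
  shift [0.0, 0.0, 65.0] roll -0.0 rows 2
```

```bash
python3 -m creep '[{"translation":[0,0,0],"roll":0,"gripper":20},{"translation":[0,0,0],"roll":0,"gripper":20},{"translation":[0,0,0],"roll":0,"gripper":20},{"translation":[0,0,0],"roll":0,"gripper":20}]' 30
python3 -m creep '[{"translation":[0,0,-20],"roll":0,"gripper":20},{"translation":[0,0,-60],"roll":0,"gripper":20},{"translation":[0,0,-90],"roll":0,"gripper":20},{"translation":[0,0,-90],"roll":0,"gripper":20}]'
python3 plan.py '[[681,61,130,-1.4],[681,61,70,-1.4]]'
```

```text
time: 4.67
position: [0.4214, 0.1306, 0.0404]
tool_rot: [0.574, 0.819, 0.0, 0.0]
ft_force: [1.5, 0.5, -1.0]
grip_width: 0.028
grip_force: 30.0
time: 5.0
position: [0.4241, 0.1309, 0.1345]
tool_rot: [0.574, 0.819, 0.003, 0.004]
ft_force: [1.4, -0.1, -3.2]
grip_width: 0.0275
grip_force: 30.0
at [424.1 130.9 134.5] psi 19.9 t 5.0 q6 -0.3 F [ 1.4 -0.1 -3.2] grip 27.5 30.0
  shift [-76.6, 108.8, 2.3] roll 10.7 rows 4
  shift [-55.2, 121.1, 2.3] roll 10.7 rows 4
  shift [0.0, 0.0, 60.0] roll -0.0 rows 2
```

```bash
python3 -m creep '[{"translation":[-20,28,0],"roll":3,"gripper":20},{"translation":[-50,70,0],"roll":8,"gripper":20},{"translation":[-77,109,0],"roll":10.7,"gripper":20},{"translation":[-77,109,0],"roll":10.7,"gripper":20}]'>/dev/null
python3 -m creep '[{"translation":[-20,43,0],"roll":4,"gripper":20},{"translation":[-38,83,0],"roll":8,"gripper":20},{"translation":[-50,110,0],"roll":10.7,"gripper":20},{"translation":[-55,121,0],"roll":10.7,"gripper":20},{"translation":[-55,121,0],"roll":10.7,"gripper":20}]'>/dev/null
python3 -m creep '[{"translation":[0,0,20],"roll":0,"gripper":20},{"translation":[0,0,40],"roll":0,"gripper":20},{"translation":[0,0,50],"roll":0,"gripper":20},{"translation":[0,0,50],"roll":0,"gripper":20},{"translation":[0,0,50],"roll":0,"gripper":20}]'
python3 plan.py '[[681,61,65,-1.4]]'; python3 -c "
from h import *
a=viewer.camera('scene')[170:330,320:480];b=viewer.camera('side')[130:290,250:410]
cv2.imwrite('pics/s2.png',cv2.resize(np.hstack([a,b]),None,fx=2.5,fy=2.5))"
```

```text
time: 6.17
position: [0.6761, 0.0608, 0.0791]
tool_rot: [0.716, 0.698, -0.001, -0.001]
ft_force: [-0.3, 0.4, -2.7]
grip_width: 0.0278
grip_force: 30.0
at [676.1  60.8  79.1] psi -1.5 t 6.17 q6 -0.05 F [-0.3  0.4 -2.7] grip 27.8 30.0
  shift [0.3, 4.9, 14.1] roll -0.1 rows 1
```

View pics/s2.png

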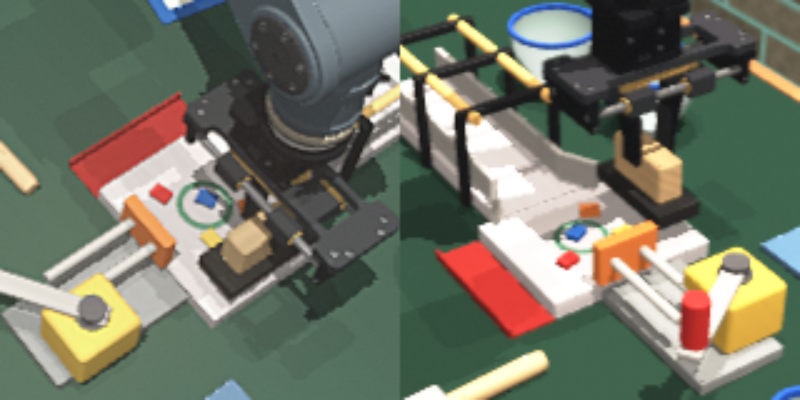

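The scraper hovers over the back of the plate and the chips are in front of its foot. I lower it to contact.

```bash
python3 -m creep '[{"translation":[0,5,5],"roll":0,"gripper":20},{"translation":[0,5,12],"roll":0,"gripper":20},{"translation":[0,5,16],"roll":0,"gripper":20},{"translation":[0,5,16],"roll":0,"gripper":20},{"translation":[0,5,16],"roll":0,"gripper":20}]'
python3 -m creep '[{"translation":[0,0,1],"roll":0,"gripper":20},{"translation":[0,0,2],"roll":0,"gripper":20},{"translation":[0,0,2],"roll":0,"gripper":20}]'
```

```text
time: 6.68
position: [0.6825, 0.0603, 0.0639]
tool_rot: [0.716, 0.698, -0.0, -0.0]
ft_force: [-0.0, 0.7, -2.9]
grip_width: 0.0275
grip_force: 30.0
time: 6.93
position: [0.6829, 0.0602, 0.0624]
tool_rot: [0.716, 0.698, -0.0, -0.0]
ft_force: [-0.4, 0.2, -1.9]
grip_width: 0.0279
grip_force: 30.0
```

```bash
python3 -m creep '[{"translation":[0,0,1],"roll":0,"gripper":20},{"translation":[0,0,2],"roll":0,"gripper":20},{"translation":[0,0,2],"roll":0,"gripper":20}]'
python3 -m creep '[{"translation":[0,0,1],"roll":0,"gripper":20},{"translation":[0,0,1],"roll":0,"gripper":20},{"translation":[0,0,1],"roll":0,"gripper":20}]'
```

```text
time: 7.18
position: [0.6831, 0.0602, 0.0605]
tool_rot: [0.716, 0.698, 0.0, 0.0]
ft_force: [0.3, -0.6, -3.0]
grip_width: 0.0279
grip_force: 30.0
time: 7.43
position: [0.6832, 0.0602, 0.0603]
tool_rot: [0.716, 0.698, 0.0, 0.0]
ft_force: [-1.4, 0.2, 4.0]
grip_width: 0.0273
grip_force: 30.0
```

```bash
python3 -m creep '[{"translation":[0,-4,0],"roll":0,"gripper":20},{"translation":[0,-12,0],"roll":0,"gripper":20},{"translation":[0,-20,0],"roll":0,"gripper":20},{"translation":[0,-28,0],"roll":0,"gripper":20},{"translation":[0,-36,0],"roll":0,"gripper":20}]'
python3 -m creep '[{"translation":[0,-8,0],"roll":0,"gripper":20},{"translation":[0,-16,0],"roll":0,"gripper":20},{"translation":[0,-24,0],"roll":0,"gripper":20},{"translation":[0,-32,0],"roll":0,"gripper":20},{"translation":[0,-40,0],"roll":0,"gripper":20}]'
python3 -m creep '[{"translation":[0,-8,0],"roll":0,"gripper":20},{"translation":[0,-16,0],"roll":0,"gripper":20},{"translation":[0,-24,0],"roll":0,"gripper":20},{"translation":[0,-31,0],"roll":0,"gripper":20},{"translation":[0,-36,0],"roll":0,"gripper":20}]'
python3 -c "
from h import *
a=viewer.camera('scene')[170:330,320:480];b=viewer.camera('side')[130:290,250:410]
cv2.imwrite('pics/s3.png',cv2.resize(np.hstack([a,b]),None,fx=2.5,fy=2.5))"
```

```text
time: 7.85
position: [0.648, 0.061, 0.0605]
tool_rot: [0.716, 0.698, 0.002, 0.002]
ft_force: [3.4, -0.3, 1.2]
grip_width: 0.0276
grip_force: 30.0
time: 8.27
position: [0.6081, 0.0621, 0.0605]
tool_rot: [0.716, 0.698, 0.002, 0.002]
ft_force: [6.2, -0.5, 13.4]
grip_width: 0.0278
grip_force: 30.0
time: 8.68
position: [0.5719, 0.0631, 0.0605]
tool_rot: [0.716, 0.698, 0.001, 0.002]
ft_force: [4.6, 0.3, 7.1]
grip_width: 0.0276
grip_force: 30.0
```

View pics/s3.png

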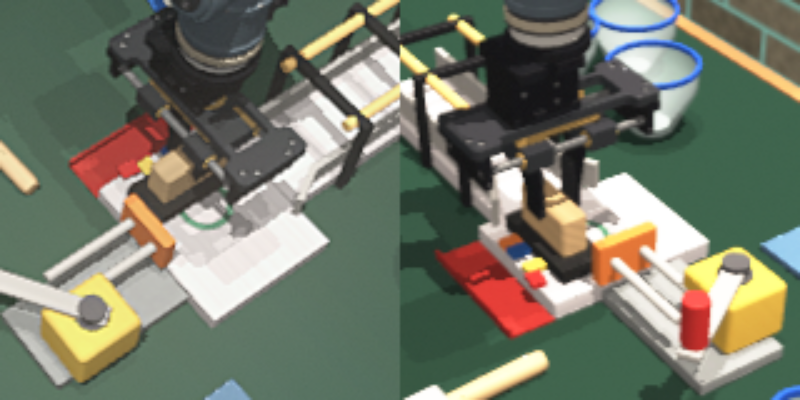

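The chips are gathered in front of the blade, at right-half crop (518,250)–(540,278). I finish the stroke slowly.

```bash
python3 -m creep '[{"translation":[0,-5,0],"roll":0,"gripper":20},{"translation":[0,-10,0],"roll":0,"gripper":20},{"translation":[0,-15,0],"roll":0,"gripper":20},{"translation":[0,-20,0],"roll":0,"gripper":20},{"translation":[0,-25,0],"roll":0,"gripper":20}]' >/dev/null
python3 -m creep '[{"translation":[0,-5,0],"roll":0,"gripper":20},{"translation":[0,-10,0],"roll":0,"gripper":20},{"translation":[0,-15,0],"roll":0,"gripper":20},{"translation":[0,-20,0],"roll":0,"gripper":20},{"translation":[0,-22,0],"roll":0,"gripper":20}]'
python3 -c "
from h import *
a=viewer.camera('scene')[170:330,320:480];b=viewer.camera('side')[130:290,250:410]
cv2.imwrite('pics/s4.png',cv2.resize(np.hstack([a,b]),None,fx=2.5,fy=2.5))"
```

```text
time: 9.62
position: [0.5242, 0.0643, 0.0601]
tool_rot: [0.716, 0.698, 0.001, 0.001]
ft_force: [4.7, 0.7, 5.4]
grip_width: 0.0277
grip_force: 30.1
```

View pics/s4.png

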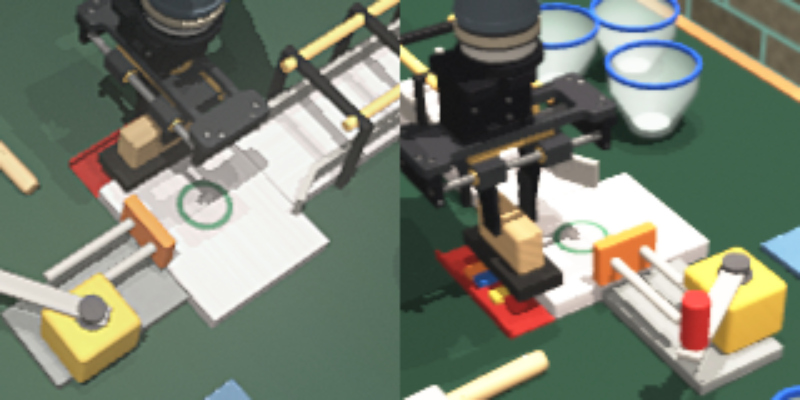

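The plate is clear and the chips are in the tray. Lift, then carry the scraper to the pad.

```bash
python3 -m creep '[{"translation":[0,0,-15],"roll":0,"gripper":20},{"translation":[0,0,-40],"roll":0,"gripper":20},{"translation":[0,0,-70],"roll":0,"gripper":20},{"translation":[0,0,-70],"roll":0,"gripper":20},{"translation":[0,0,-70],"roll":0,"gripper":20}]'
python3 plan.py '[[367,275,120,-10.8],[367,275,60,-10.8]]';  python3 -c "
from h import *
a=viewer.camera('side')[200:250,260:340]
cv2.imwrite('pics/s5.png',cv2.resize(a,None,fx=6,fy=6,interpolation=cv2.INTER_CUBIC))"
```

```text
time: 10.13
position: [0.5213, 0.0647, 0.1291]
tool_rot: [0.716, 0.698, -0.001, -0.002]
ft_force: [-0.2, -0.1, -2.2]
grip_width: 0.0276
grip_force: 30.0
at [521.3  64.7 129.1] psi -1.5 t 10.13 q6 -0.06 F [-0.2 -0.1 -2.2] grip 27.6 30.0
  shift [103.1, -79.8, 4.6] roll 4.7 rows 4
  shift [96.3, -87.9, 4.6] roll 4.7 rows 4
  shift [0.0, 0.0, 60.0] roll -0.0 rows 2
```

View pics/s5.png

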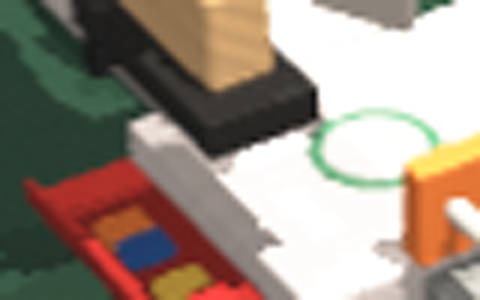

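```bash
python3 -m creep '[{"translation":[26,-20,0],"roll":2,"gripper":20},{"translation":[60,-46,0],"roll":4.7,"gripper":20},{"translation":[88,-68,0],"roll":4.7,"gripper":20},{"translation":[103,-80,0],"roll":4.7,"gripper":20},{"translation":[103,-80,0],"roll":4.7,"gripper":20}]'>/dev/null
python3 -m creep '[{"translation":[26,-24,0],"roll":2,"gripper":20},{"translation":[52,-48,0],"roll":4.7,"gripper":20},{"translation":[76,-70,0],"roll":4.7,"gripper":20},{"translation":[96,-88,0],"roll":4.7,"gripper":20},{"translation":[96,-88,0],"roll":4.7,"gripper":20}]'>/dev/null
python3 -m creep '[{"translation":[0,0,20],"roll":0,"gripper":20},{"translation":[0,0,40],"roll":0,"gripper":20},{"translation":[0,0,60],"roll":0,"gripper":20},{"translation":[0,0,65],"roll":0,"gripper":20},{"translation":[0,0,65],"roll":0,"gripper":20}]'
python3 -m creep '[{"translation":[0,0,0],"roll":0,"gripper":20},{"translation":[0,0,0],"roll":0,"gripper":20}]' >/dev/null
python3 plan.py '[[367,275,45,-10.8]]'
```

```text
time: 11.43
position: [0.368, 0.2728, 0.0623]
tool_rot: [0.771, 0.637, -0.003, -0.001]
ft_force: [0.5, -0.9, -2.2]
grip_width: 0.0276
grip_force: 30.0
at [370.2 274.1  64.8] psi -10.9 t 11.6 q6 0.58 F [ 0.5  0.1 -2.1] grip 27.9 30.0
  shift [0.2, -3.3, 19.8] roll -0.1 rows 1
```

```bash
python3 -m creep '[{"translation":[0,-3,6],"roll":0,"gripper":20},{"translation":[0,-3,13],"roll":0,"gripper":20},{"translation":[0,-3,18],"roll":0,"gripper":20},{"translation":[0,-3,18],"roll":0,"gripper":20},{"translation":[0,-3,18],"roll":0,"gripper":20}]'
python3 -m creep '[{"translation":[0,0,1],"roll":0,"gripper":20},{"translation":[0,0,2],"roll":0,"gripper":20},{"translation":[0,0,3],"roll":0,"gripper":20},{"translation":[0,0,3],"roll":0,"gripper":20}]'
```

```text
time: 12.02
position: [0.3664, 0.2749, 0.0461]
tool_rot: [0.771, 0.637, -0.0, -0.0]
ft_force: [-0.8, -0.2, -1.6]
grip_width: 0.0275
grip_force: 30.0
time: 12.35
position: [0.3669, 0.275, 0.0435]
tool_rot: [0.771, 0.637, 0.0, 0.0]
ft_force: [0.4, -0.2, -1.9]
grip_width: 0.0274
grip_force: 30.0
```

Essentially at contact. One more mm, open, lift, then swing toward the glasses and take a wrist look over the plate on the way.

```bash
python3 -m creep '[{"translation":[0,0,0.5],"roll":0,"gripper":20},{"translation":[0,0,0.5],"roll":0,"gripper":40},{"translation":[0,0,0.5],"roll":0,"gripper":60},{"translation":[0,0,0.5],"roll":0,"gripper":60},{"translation":[0,0,0.5],"roll":0,"gripper":60}]'
python3 -m creep '[{"translation":[0,0,0],"roll":0,"gripper":80},{"translation":[0,0,-20],"roll":0,"gripper":87},{"translation":[0,0,-60],"roll":0,"gripper":87},{"translation":[0,0,-100],"roll":0,"gripper":87},{"translation":[0,0,-140],"roll":0,"gripper":87}]'
python3 plan.py '[[500,180,230,0]]'
```

```text
time: 12.77
position: [0.3667, 0.275, 0.043]
tool_rot: [0.771, 0.637, 0.0, 0.0]
ft_force: [0.8, -0.7, -0.1]
grip_width: 0.047
grip_force: 0.0
time: 13.18
position: [0.3659, 0.2746, 0.1841]
tool_rot: [0.771, 0.637, -0.001, -0.0]
ft_force: [1.8, -0.2, -0.5]
grip_width: 0.0797
grip_force: 0.0
at [365.9 274.6 184.1] psi -10.9 t 13.18 q6 0.59 F [ 1.8 -0.2 -0.5] grip 79.7 0.0
  shift [-67.5, 149.6, -45.9] roll -10.9 rows 5
```

```bash
python3 -m creep '[{"translation":[-67,150,-46],"roll":-11,"gripper":87},{"translation":[-67,150,-46],"roll":-11,"gripper":87},{"translation":[-67,150,-46],"roll":-11,"gripper":87},{"translation":[-67,150,-46],"roll":-11,"gripper":87},{"translation":[-67,150,-46],"roll":-11,"gripper":87}]'>/dev/null
python3 -m creep '[{"translation":[0,0,0],"roll":0,"gripper":87},{"translation":[0,0,0],"roll":0,"gripper":87}]'
python3 -c "
from h import *; import json
o=telemetry.get_obs(); im=viewer.camera('wrist'); s=viewer.camera('scene'); d=viewer.camera('side'); cv2.imwrite('pics/w2.png',im);cv2.imwrite('pics/scene2.png',s);cv2.imwrite('pics/side2.png',d); json.dump({k:np.array(o[k]).tolist() for k in ('position','tool_rot')},open('w2.json','w'))
"
```

```text
time: 13.77
position: [0.5002, 0.1806, 0.2283]
tool_rot: [0.707, 0.707, -0.001, -0.001]
ft_force: [-1.0, -0.4, 0.4]
grip_width: 0.0866
grip_force: 0.0
```

View pics/w2.png

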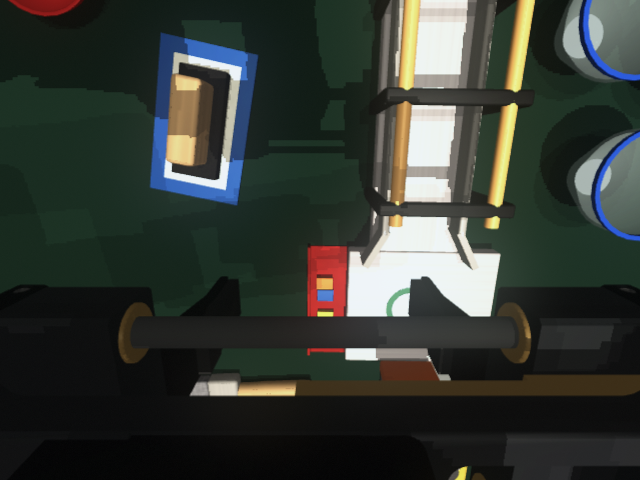

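The wrist view shows the scraper centred on the pad, with the foot at (180..230,62..180), and chips in the tray at (325,290). Now I check by colour that the plate is clean and locate the glass rims.

```bash
cat > glass.py <<'E'
from h import *
def rims(save=None):
    out={}
    for k in ('scene','side'):
        im=viewer.camera(k); c=cam(k)
        if save: cv2.imwrite(f'pics/{k}_{save}.png',im)
        h=cv2.cvtColor(im,cv2.COLOR_BGR2HSV)
        m=cv2.inRange(h,(110,150,80),(125,255,255))
        m=cv2.morphologyEx(m,cv2.MORPH_CLOSE,np.ones((3,3),np.uint8))
        L=[]
        for q in cv2.findContours(m,cv2.RETR_EXTERNAL,cv2.CHAIN_APPROX_NONE)[0]:
            if len(q)<20: continue
            x,y,w,hh=cv2.boundingRect(q)
            e=cv2.fitEllipse(cv2.convexHull(q)) if len(cv2.convexHull(q))>=5 else ((x+w/2,y+hh/2),(w,hh),0)
            p=onz(c,e[0],.060)
            if p[0]>.3 and p[1]<.35: L.append((p[:2].round(4).tolist(),[round(v) for v in e[0]],(w,hh)))
        out[k]=L
    return out
if __name__=='__main__':
    import sys
    for k,L in rims(sys.argv[1] if len(sys.argv)>1 else None).items():
        print(k)
        for l in L: print('  ',l)
E
python3 glass.py
python3 - <<'E'
from h import *
for k in ('scene','side'):
    im=cv2.imread(f'pics/{k}2.png'); c=cam(k)
    hsv=cv2.cvtColor(im,cv2.COLOR_BGR2HSV)
    bad=[]
    for x in range(-72,98,4):
        for y in range(-60,130,4):
            if y>65 and abs(x)>32: continue
            w=(.601+x/1000+.024*y/1000,.071+y/1000-.024*x/1000,.022); u=proj(c,w)[0].round().astype(int)
            H=hsv[u[1],u[0]]
            if H[1]>110: bad.append((x,y,H.tolist()))
    print(k,len(bad),bad[:40:2])
E
```

```text
scene
   ([0.5719, -0.3969], [231, 344], (25, 10))
   ([0.5653, -0.3913], [232, 340], (30, 17))
   ([0.5911, -0.2751], [283, 319], (28, 25))
   ([0.4396, -0.3841], [205, 295], (28, 24))
   ([0.4601, -0.2226], [270, 264], (7, 9))
   ([0.4368, -0.2335], [261, 259], (27, 22))
   ([0.7987, 0.2322], [515, 264], (48, 42))
side
   ([0.4349, -0.3829], [388, 371], (37, 33))
   ([0.5633, -0.3936], [450, 341], (36, 29))
   ([0.431, -0.2326], [334, 316], (33, 26))
   ([0.5854, -0.2743], [413, 296], (32, 25))
   ([0.8175, 0.2456], [351, 155], (39, 20))
scene 19 [(-72, -60, [1, 163, 205]), (-72, -40, [1, 162, 203]), (-40, -60, [17, 147, 239]), (-32, -60, [16, 150, 238]), (-24, -60, [16, 156, 238]), (-16, -60, [16, 145, 238]), (-8, -60, [16, 145, 238]), (0, -60, [16, 148, 238]), (8, -60, [16, 141, 238]), (16, -60, [16, 163, 238])]
side 157 [(-16, -60, [11, 197, 159]), (-12, -60, [11, 196, 191]), (-12, -52, [11, 198, 142]), (-8, -56, [11, 196, 203]), (-8, -48, [10, 196, 161]), (-4, -60, [11, 185, 189]), (-4, -52, [10, 196, 204]), (-4, -44, [10, 195, 162]), (-4, -36, [18, 130, 137]), (0, -56, [11, 183, 196]), (0, -48, [10, 195, 204]), (0, -40, [11, 195, 213]), (0, -32, [11, 196, 165]), (4, -48, [10, 197, 205]), (4, -40, [11, 196, 213]), (4, -32, [19, 169, 255]), (8, -52, [10, 196, 202]), (8, -44, [11, 196, 204]), (8, -36, [19, 168, 255]), (8, -28, [20, 167, 255])]
```

Run:
```python
import cv2,numpy as np
a=cv2.imread('pics/scene2.png')[195:255,340:410];b=cv2.imread('pics/side2.png')[205:265,255:325]
cv2.imwrite('pics/c3.png',cv2.resize(np.hstack([a,b]),None,fx=5.7,fy=5.7,interpolation=cv2.INTER_CUBIC))
```

```text
(no output)
```

View pics/c3.png

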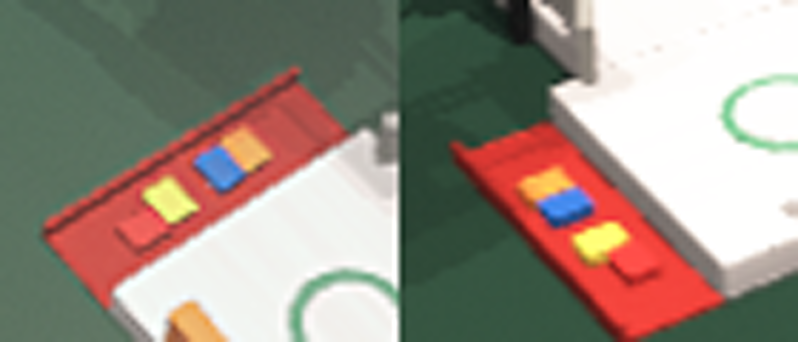

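All four chips, red included, lie in the tray and the plate is clean. I go to the green glass.

```bash
python3 plan.py '[[588,-274,190,20],[588,-274,100,20],[588,-274,42,20]]'
```

```text
at [499.6 181.7 228.4] psi 0.2 t 14.02 q6 0.13 F [ 0.8  0.2 -0.8] grip 87.1 0.0
  shift [-152.0, 28.9, 12.8] roll -6.6 rows 4
  shift [-154.3, 11.2, 12.8] roll -6.6 rows 4
  shift [-154.6, -6.6, 12.8] roll -6.6 rows 4
  shift [0.0, -0.0, 90.0] roll -0.0 rows 3
  shift [0.0, 0.0, 58.0] roll -0.0 rows 2
```

```bash
python3 -m creep '[{"translation":[-40,8,3],"roll":-2,"gripper":87},{"translation":[-80,15,6],"roll":-4,"gripper":87},{"translation":[-120,22,10],"roll":-6.6,"gripper":87},{"translation":[-152,29,13],"roll":-6.6,"gripper":87}]'>/dev/null
python3 -m creep '[{"translation":[-40,3,3],"roll":-2,"gripper":87},{"translation":[-80,6,6],"roll":-4,"gripper":87},{"translation":[-120,9,10],"roll":-6.6,"gripper":87},{"translation":[-154,11,13],"roll":-6.6,"gripper":87}]'>/dev/null
python3 -m creep '[{"translation":[-40,-2,3],"roll":-2,"gripper":87},{"translation":[-80,-4,6],"roll":-4,"gripper":87},{"translation":[-120,-5,10],"roll":-6.6,"gripper":87},{"translation":[-155,-7,13],"roll":-6.6,"gripper":87},{"translation":[-155,-7,13],"roll":-6.6,"gripper":87}]'>/dev/null
python3 -m creep '[{"translation":[0,0,0],"roll":0,"gripper":87},{"translation":[0,0,0],"roll":0,"gripper":87}]'>/dev/null
python3 plan.py '[[588,-274,100,20],[588,-274,42,20]]'
python3 -c "
from h import *; import json
o=telemetry.get_obs(); im=viewer.camera('wrist'); cv2.imwrite('pics/w3.png',im); json.dump({k:np.array(o[k]).tolist() for k in ('position','tool_rot')},open('w3.json','w'))
w=cam('wrist',o); print('glass px',proj(w,[.588,-.2745,.06]),'knob',proj(w,[.551,-.174,.126]),'pivot',proj(w,[.644,-.1165,.085]))
h=cv2.cvtColor(im,cv2.COLOR_BGR2HSV); m=cv2.inRange(h,(0,170,70),(6,255,255))|cv2.inRange(h,(175,170,70),(180,255,255))
n,_,s,c=cv2.connectedComponentsWithStats(m)
for i in range(1,n):
    if s[i][4]>60: print(s[i],c[i].round(1),onz(w,c[i],.126).round(3))
"
```

```text
at [ 587.7 -273.8  189.3] psi 19.9 t 15.27 q6 -0.96 F [-0.8  0.5  0.3] grip 86.9 0.0
  shift [-0.3, 0.2, 89.3] roll -0.1 rows 3
  shift [0.0, 0.0, 58.0] roll -0.0 rows 2
glass px [[323.68761847 232.26977948]] knob [[322.45027532  92.39611445]] pivot [[470.76537535  66.94650366]]
[ 307   75   36   44 1209] [324.4  96.1] [ 0.553 -0.176  0.126]
[209 116   9  31 163] [212.8 130.7] [ 0.492 -0.219  0.126]
[162 118  32  32 368] [176.2 137.5] [ 0.471 -0.232  0.126]
```

```bash
python3 -m creep '[{"translation":[0,0,35],"roll":0,"gripper":87},{"translation":[0,0,70],"roll":0,"gripper":87},{"translation":[0,0,105],"roll":0,"gripper":87},{"translation":[0,0,130],"roll":0,"gripper":87},{"translation":[0,0,145],"roll":0,"gripper":87}]'
python3 -m creep '[{"translation":[0,0,2],"roll":0,"gripper":70},{"translation":[0,0,2],"roll":0,"gripper":50},{"translation":[0,0,2],"roll":0,"gripper":50},{"translation":[0,0,2],"roll":0,"gripper":50},{"translation":[0,0,2],"roll":0,"gripper":50}]' 15
python3 -m creep '[{"translation":[0,0,0],"roll":0,"gripper":50},{"translation":[0,0,0],"roll":0,"gripper":50}]'
python3 plan.py '[[588,-274,200,20],[601,64,200,-1.4],[601,64,70,-1.4]]'
```

```text
time: 15.73
position: [0.5865, -0.2714, 0.042]
tool_rot: [0.573, 0.819, 0.0, -0.003]
ft_force: [-0.2, 0.7, -0.0]
grip_width: 0.087
grip_force: 0.0
time: 16.15
position: [0.5895, -0.2756, 0.0449]
tool_rot: [0.574, 0.819, 0.0, 0.002]
ft_force: [0.0, 0.3, 0.6]
grip_width: 0.0617
grip_force: 0.0
time: 16.32
position: [0.5895, -0.2757, 0.0448]
tool_rot: [0.574, 0.819, 0.0, 0.002]
ft_force: [0.0, 2.6, 6.5]
grip_width: 0.0597
grip_force: 15.0
at [ 589.5 -275.7   44.8] psi 19.9 t 16.32 q6 -0.96 F [0.  2.6 6.5] grip 59.7 15.0
  shift [2.1, -0.8, -155.2] roll -0.1 rows 4
  shift [156.6, 63.9, -0.0] roll 10.7 rows 5
  shift [165.7, 33.7, -0.0] roll 10.7 rows 5
  shift [0.0, 0.0, 130.0] roll -0.0 rows 4
```

```bash
python3 -m creep '[{"translation":[0,0,-20],"roll":0,"gripper":50},{"translation":[0,0,-60],"roll":0,"gripper":50},{"translation":[0,0,-100],"roll":0,"gripper":50},{"translation":[0,0,-140],"roll":0,"gripper":50},{"translation":[0,0,-155],"roll":0,"gripper":50}]'
python3 -m creep '[{"translation":[25,10,0],"roll":2,"gripper":50},{"translation":[60,25,0],"roll":5,"gripper":50},{"translation":[98,40,0],"roll":8,"gripper":50},{"translation":[133,54,0],"roll":10.7,"gripper":50},{"translation":[157,64,0],"roll":10.7,"gripper":50}]'>/dev/null
python3 -m creep '[{"translation":[40,8,0],"roll":2,"gripper":50},{"translation":[80,16,0],"roll":5,"gripper":50},{"translation":[120,24,0],"roll":8,"gripper":50},{"translation":[150,30,0],"roll":10.7,"gripper":50},{"translation":[165,33,0],"roll":10.7,"gripper":50}]'
python3 -m creep '[{"translation":[0,0,30],"roll":0,"gripper":50},{"translation":[0,0,60],"roll":0,"gripper":50},{"translation":[0,0,90],"roll":0,"gripper":50},{"translation":[0,0,110],"roll":0,"gripper":50},{"translation":[0,0,120],"roll":0,"gripper":50}]'
python3 -m creep '[{"translation":[0,0,0],"roll":0,"gripper":50},{"translation":[0,0,0],"roll":0,"gripper":50}]'
python3 plan.py '[[601,64,65,-1.4]]'
```

```text
time: 16.73
position: [0.5908, -0.2771, 0.2043]
tool_rot: [0.574, 0.819, -0.0, 0.005]
ft_force: [0.2, -0.8, -1.1]
grip_width: 0.0594
grip_force: 15.0
time: 17.57
position: [0.6002, 0.0664, 0.1978]
tool_rot: [0.716, 0.698, 0.0, -0.001]
ft_force: [1.0, -0.7, -1.0]
grip_width: 0.0599
grip_force: 15.0
time: 17.98
position: [0.5987, 0.0624, 0.0748]
tool_rot: [0.716, 0.698, -0.002, -0.002]
ft_force: [0.7, -0.2, 0.3]
grip_width: 0.0591
grip_force: 15.0
time: 18.15
position: [0.6014, 0.0621, 0.078]
tool_rot: [0.716, 0.698, -0.0, -0.0]
ft_force: [-0.1, -0.8, -1.4]
grip_width: 0.0594
grip_force: 15.0
at [601.4  62.1  78. ] psi -1.5 t 18.15 q6 -0.06 F [-0.1 -0.8 -1.4] grip 59.4 15.0
  shift [1.9, -0.5, 13.0] roll -0.1 rows 1
```

```bash
python3 -m creep '[{"translation":[2,0,4],"roll":0,"gripper":50},{"translation":[2,0,8],"roll":0,"gripper":50},{"translation":[2,0,11],"roll":0,"gripper":50},{"translation":[2,0,12.5],"roll":0,"gripper":50},{"translation":[2,0,12.5],"roll":0,"gripper":50}]'
python3 -m creep '[{"translation":[0,0,0.5],"roll":0,"gripper":60},{"translation":[0,0,0.5],"roll":0,"gripper":75},{"translation":[0,0,0.5],"roll":0,"gripper":87},{"translation":[0,0,0.5],"roll":0,"gripper":87},{"translation":[0,0,0.5],"roll":0,"gripper":87}]'
python3 -m creep '[{"translation":[0,0,-20],"roll":0,"gripper":87},{"translation":[0,0,-50],"roll":0,"gripper":87},{"translation":[0,0,-90],"roll":0,"gripper":87},{"translation":[0,0,-130],"roll":0,"gripper":87},{"translation":[0,0,-130],"roll":0,"gripper":87}]'
python3 glass.py
python3 plan.py '[[551.5,-174.5,195,-90],[551.5,-174.5,107,-90]]'
```

```text
time: 18.57
position: [0.6013, 0.0643, 0.0655]
tool_rot: [0.716, 0.698, -0.0, 0.0]
ft_force: [0.1, 0.4, -1.8]
grip_width: 0.0595
grip_force: 15.0
time: 18.98
position: [0.6016, 0.0643, 0.0652]
tool_rot: [0.716, 0.698, 0.0, 0.0]
ft_force: [0.2, 0.1, -0.3]
grip_width: 0.0787
grip_force: 0.0
time: 19.4
position: [0.6069, 0.0641, 0.2036]
tool_rot: [0.716, 0.698, 0.006, 0.006]
ft_force: [1.1, -0.2, 0.8]
grip_width: 0.0872
grip_force: 0.0
scene
   ([0.5899, -0.3969], [235, 350], (18, 10))
   ([0.5618, -0.3918], [231, 339], (28, 16))
   ([0.4401, -0.3845], [205, 295], (28, 24))
   ([0.4598, -0.2265], [269, 264], (9, 10))
   ([0.4349, -0.2324], [261, 258], (27, 13))
   ([0.7985, 0.2322], [515, 264], (48, 40))
   ([0.5955, 0.0761], [406, 238], (25, 22))
side
   ([0.4335, -0.3847], [388, 372], (37, 31))
   ([0.5625, -0.395], [450, 342], (36, 28))
   ([0.4303, -0.2346], [334, 317], (33, 25))
   ([0.6141, 0.0897], [321, 204], (25, 17))
   ([0.8164, 0.2457], [351, 155], (39, 20))
at [602.7  64.3 197.4] psi -1.5 t 19.5 q6 -0.05 F [-0.9 -0.1 -0.8] grip 87.0 0.0
  shift [-80.0, -15.0, 0.8] roll 29.5 rows 5
  shift [-77.0, 26.3, 0.8] roll 29.5 rows 5
  shift [-54.0, 60.9, 0.8] roll 29.5 rows 5
  shift [0.0, 0.0, 88.0] roll -0.0 rows 3
```

```bash
python3 -m creep '[{"translation":[-30,-5,0],"roll":7,"gripper":60},{"translation":[-60,-10,0],"roll":14,"gripper":60},{"translation":[-80,-15,0],"roll":21,"gripper":60},{"translation":[-80,-15,0],"roll":28,"gripper":60},{"translation":[-80,-15,0],"roll":29.5,"gripper":60}]'>/dev/null
python3 -m creep '[{"translation":[-30,10,0],"roll":7,"gripper":60},{"translation":[-60,20,0],"roll":14,"gripper":60},{"translation":[-77,26,0],"roll":21,"gripper":60},{"translation":[-77,26,0],"roll":28,"gripper":60},{"translation":[-77,26,0],"roll":29.5,"gripper":60}]'>/dev/null
python3 -m creep '[{"translation":[-25,30,0],"roll":7,"gripper":60},{"translation":[-54,61,0],"roll":14,"gripper":60},{"translation":[-54,61,0],"roll":21,"gripper":60},{"translation":[-54,61,0],"roll":28,"gripper":60},{"translation":[-54,61,0],"roll":29.5,"gripper":60}]'>/dev/null
python3 -m creep '[{"translation":[0,0,0],"roll":0,"gripper":60},{"translation":[0,0,0],"roll":0,"gripper":60}]'>/dev/null
python3 plan.py '[[551.5,-174.5,108,-90]]'
python3 -c "
from h import *
o=telemetry.get_obs(); im=viewer.camera('wrist'); cv2.imwrite('pics/w4.png',im)
w=cam('wrist',o); print(proj(w,[.5515,-.1745,.126]),proj(w,[.601,.064,.082]))
h=cv2.cvtColor(im,cv2.COLOR_BGR2HSV); m=cv2.inRange(h,(0,170,70),(6,255,255))|cv2.inRange(h,(175,170,70),(180,255,255))
n,_,s,c=cv2.connectedComponentsWithStats(m)
for i in range(1,n):
    if s[i][4]>60: print(s[i],c[i].round(1),onz(w,c[i],.126).round(3))
"
```

```text
at [ 548.9 -173.9  193.4] psi -89.9 t 20.92 q6 1.07 F [ 0.2 -0.3  0.5] grip 59.8 0.0
  shift [2.6, 0.6, 85.4] roll 0.1 rows 3
[[325.76166113 248.80312907]] [[ 28.73932183 173.54333539]]
[311 220  31  42 938] [325.5 241.8] [ 0.557 -0.174  0.126]
[  39  239  137   38 3320] [109. 258.] [ 0.544 -0.017  0.126]
[ 41 276 132   5 356] [106.5 278.2] [ 0.529 -0.013  0.126]
[362 298  21   9  98] [371.2 302.9] [ 0.509 -0.209  0.126]
```

```bash
python3 -m creep '[{"translation":[3,0.5,30],"roll":0,"gripper":60},{"translation":[3,0.5,60],"roll":0,"gripper":60},{"translation":[3,0.5,80],"roll":0,"gripper":60},{"translation":[3,0.5,85],"roll":0,"gripper":60},{"translation":[3,0.5,85],"roll":0,"gripper":60}]'
python3 -m creep '[{"translation":[0,0,0],"roll":0,"gripper":45},{"translation":[0,0,0],"roll":0,"gripper":30},{"translation":[0,0,0],"roll":0,"gripper":20},{"translation":[0,0,0],"roll":0,"gripper":20},{"translation":[0,0,0],"roll":0,"gripper":20}]' 15
python3 -m creep '[{"translation":[0,0,0],"roll":0,"gripper":20},{"translation":[0,0,0],"roll":0,"gripper":20}]'
python3 - <<'E'
from h import *
o=telemetry.get_obs(); p=np.array(o['position'][:2]); print(p,o['ft_force'])
for P in ([.644,-.1165],):
    P=np.array(P); r=np.linalg.norm(p-P); a=np.arctan2(*(p-P)[::-1]); print(r,np.degrees(a))
    for f in np.radians([10,20,30,40,50,60,66,69,71]):
        q=P+r*np.array([np.cos(a-f),np.sin(a-f)])-p; print(round(np.degrees(f)),'x',round(q[0]*1000,1),'y',round(-q[1]*1000,1))
E
```

```text
time: 21.38
position: [0.5516, -0.1739, 0.108]
tool_rot: [1.0, 0.001, -0.002, -0.001]
ft_force: [-0.4, 0.5, 0.6]
grip_width: 0.0602
grip_force: 0.0
time: 21.8
position: [0.5535, -0.1751, 0.111]
tool_rot: [1.0, 0.0, 0.001, 0.0]
ft_force: [-0.0, 0.2, -0.8]
grip_width: 0.0344
grip_force: 0.0
time: 21.97
position: [0.5531, -0.175, 0.1103]
tool_rot: [1.0, 0.0, 0.0, 0.0]
ft_force: [-0.4, -0.4, 0.6]
grip_width: 0.0234
grip_force: 6.5
[ 0.55307987 -0.17501793] [-0.35430131 -0.36418874  0.62064032]
0.10812408196074853 -147.2338948506856
10 x -8.8 y -16.7
20 x -14.5 y -34.6
30 x -17.1 y -53.3
40 x -16.3 y -72.1
50 x -12.3 y -90.6
60 x -5.2 y -108.0
66 x 0.5 y -117.8
69 x 3.7 y -122.4
71 x 6.0 y -125.4
```

```bash
python3 -m creep '[{"translation":[0,0,0],"roll":0,"gripper":20},{"translation":[-2.5,-4,0],"roll":0,"gripper":20},{"translation":[-5.5,-10,0],"roll":0,"gripper":20},{"translation":[-8.8,-16.7,0],"roll":0,"gripper":20},{"translation":[-11,-23,0],"roll":0,"gripper":20}]' 25
python3 -m creep '[{"translation":[-2,-6,0],"roll":0,"gripper":20},{"translation":[-3.5,-12,0],"roll":0,"gripper":20},{"translation":[-4.7,-18,0],"roll":0,"gripper":20},{"translation":[-5.6,-24,0],"roll":0,"gripper":20},{"translation":[-6.1,-30.3,0],"roll":0,"gripper":20}]'
python3 -m creep '[{"translation":[0,-6,0],"roll":0,"gripper":20},{"translation":[0.4,-12.5,0],"roll":0,"gripper":20},{"translation":[0.8,-18.8,0],"roll":0,"gripper":20},{"translation":[2.3,-25,0],"roll":0,"gripper":20},{"translation":[3.4,-31,0],"roll":0,"gripper":20}]'
python3 plan.py '[]'
```

```text
time: 22.38
position: [0.5404, -0.1543, 0.1102]
tool_rot: [1.0, 0.0, -0.001, 0.002]
ft_force: [-5.6, -10.0, 2.7]
grip_width: 0.0231
grip_force: 25.0
time: 22.8
position: [0.5322, -0.1235, 0.1099]
tool_rot: [1.0, 0.0, -0.004, 0.002]
ft_force: [-8.9, -8.9, 3.8]
grip_width: 0.0228
grip_force: 25.0
time: 23.22
position: [0.5357, -0.0918, 0.1096]
tool_rot: [1.0, 0.0, -0.004, 0.001]
ft_force: [-7.3, -9.4, 2.3]
grip_width: 0.0229
grip_force: 25.0
at [535.7 -91.8 109.6] psi -90.0 t 23.22 q6 1.2 F [-7.3 -9.4  2.3] grip 22.9 25.0
```

```bash
python3 -m creep '[{"translation":[1.5,-6,0],"roll":0,"gripper":20},{"translation":[3.6,-12,0],"roll":0,"gripper":20},{"translation":[5.8,-18,0],"roll":0,"gripper":20},{"translation":[8.5,-23.7,0],"roll":0,"gripper":20},{"translation":[11.5,-29,0],"roll":0,"gripper":20}]'
python3 -m creep '[{"translation":[1.8,-3,0],"roll":0,"gripper":20},{"translation":[3.8,-6,0],"roll":0,"gripper":20},{"translation":[5.9,-9.1,0],"roll":0,"gripper":20},{"translation":[5.9,-9.1,0],"roll":0,"gripper":20}]'
python3 plan.py '[]'
```

```text
time: 23.63
position: [0.5469, -0.0629, 0.1094]
tool_rot: [1.0, 0.0, -0.004, 0.001]
ft_force: [-6.5, -9.1, 3.1]
grip_width: 0.023
grip_force: 25.0
time: 23.97
position: [0.553, -0.0533, 0.1093]
tool_rot: [1.0, 0.0, -0.004, 0.001]
ft_force: [-6.7, -5.6, 2.1]
grip_width: 0.0232
grip_force: 25.0
at [553.  -53.3 109.3] psi -89.9 t 23.97 q6 1.28 F [-6.7 -5.6  2.1] grip 23.2 25.0
```

```bash
python3 -m creep '[{"translation":[1.2,-1.7,0],"roll":0,"gripper":20},{"translation":[2.4,-3.4,0],"roll":0,"gripper":20},{"translation":[2.4,-3.4,0],"roll":0,"gripper":20}]'
python3 -m creep '[{"translation":[1,-1,0],"roll":0,"gripper":20},{"translation":[1,-1.5,0],"roll":0,"gripper":20},{"translation":[1,-1.5,0],"roll":0,"gripper":20}]'
python3 plan.py '[]'
```

```text
time: 24.22
position: [0.5546, -0.0506, 0.1093]
tool_rot: [1.0, 0.0, -0.005, 0.001]
ft_force: [-7.5, -8.6, 2.6]
grip_width: 0.023
grip_force: 25.0
time: 24.47
position: [0.5547, -0.0506, 0.1093]
tool_rot: [1.0, 0.001, -0.006, 0.002]
ft_force: [-9.7, -13.3, 3.5]
grip_width: 0.0228
grip_force: 25.0
at [554.7 -50.6 109.3] psi -89.9 t 24.47 q6 1.29 F [ -9.7 -13.3   3.5] grip 22.8 25.0
```

```bash
python3 -m creep '[{"translation":[-7,10,0],"roll":0,"gripper":20},{"translation":[-12.3,19.3,0],"roll":0,"gripper":20},{"translation":[-19.4,36.7,0],"roll":0,"gripper":20},{"translation":[-23.4,55.2,0],"roll":0,"gripper":20},{"translation":[-24.2,74,0],"roll":0,"gripper":20}]'
python3 -m creep '[{"translation":[2.6,18.7,0],"roll":0,"gripper":20},{"translation":[8.3,36.6,0],"roll":0,"gripper":20},{"translation":[16,51,0],"roll":0,"gripper":20},{"translation":[16,51,0],"roll":0,"gripper":20},{"translation":[16,51,0],"roll":0,"gripper":40}]'
python3 plan.py '[]'
python3 -m creep '[{"translation":[0,0,0],"roll":0,"gripper":60},{"translation":[0,0,0],"roll":0,"gripper":60},{"translation":[0,0,0],"roll":0,"gripper":60},{"translation":[0,0,-30],"roll":0,"gripper":60},{"translation":[0,0,-70],"roll":0,"gripper":87}]'
python3 -c "
from h import *
a=viewer.camera('scene')[150:350,290:540];cv2.imwrite('pics/scene5.png',viewer.camera('scene'))
cv2.imwrite('pics/s6.png',cv2.resize(a,None,fx=3,fy=3))"; python3 glass.py
```

```text
time: 24.88
position: [0.5343, -0.1211, 0.1098]
tool_rot: [1.0, 0.001, -0.001, -0.001]
ft_force: [-1.0, 1.1, 0.3]
grip_width: 0.0231
grip_force: 25.0
time: 25.3
position: [0.5517, -0.1737, 0.1101]
tool_rot: [1.0, -0.001, 0.0, 0.001]
ft_force: [-1.0, -2.9, 2.0]
grip_width: 0.025
grip_force: 1.3
at [ 551.7 -173.7  110.1] psi -90.1 t 25.3 q6 1.08 F [-1.  -2.9  2. ] grip 25.0 1.3
time: 25.72
position: [0.549, -0.17, 0.1769]
tool_rot: [1.0, 0.0, -0.004, -0.003]
ft_force: [1.2, -0.4, 0.4]
grip_width: 0.0548
grip_force: 0.0
scene
   ([0.5899, -0.3969], [235, 350], (18, 10))
   ([0.5631, -0.3917], [231, 339], (28, 17))
   ([0.4401, -0.3842], [206, 295], (28, 24))
   ([0.461, -0.2272], [269, 265], (9, 9))
   ([0.4336, -0.2365], [259, 259], (16, 22))
   ([0.7987, 0.2322], [515, 264], (48, 42))
   ([0.5962, 0.1772], [437, 218], (25, 20))
side
   ([0.4343, -0.3847], [389, 372], (37, 31))
   ([0.5621, -0.395], [450, 342], (36, 28))
   ([0.4311, -0.2331], [334, 316], (33, 26))
   ([0.6168, 0.1912], [300, 185], (24, 14))
```

View pics/s6.png

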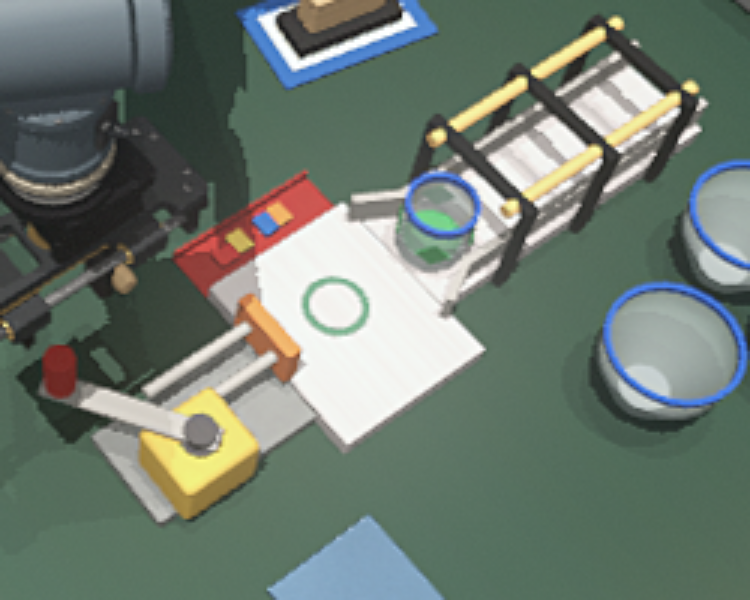

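The scene crop shows the green glass upright in the lane mouth at (435,225), the lever home at (60,370), the plate clean, and the scraper on its pad. Next is the red glass.

```bash
python3 -m creep '[{"translation":[0,0,0],"roll":0,"gripper":87}]'>/dev/null; python3 -c "
from h import *
c=cam('scene'); print('brush',[onz(c,u,.01).round(3) for u in ((285,195),(333,245))])"
python3 plan.py '[[433,-234.5,110,-90],[433,-234.5,44,-90],[433,-234.5,200,-90],[601,64,200,-45],[601,64,80,-45]]'
```

```text
brush [array([ 0.285, -0.066,  0.01 ]), array([ 0.484, -0.057,  0.01 ])]
at [ 551.1 -171.5  179.3] psi -90.0 t 26.0 q6 1.07 F [ 0.2  0.2 -0. ] grip 77.2 0.0
  shift [-118.1, 62.9, 69.3] roll 0.0 rows 4
  shift [0.0, 0.0, 66.0] roll -0.0 rows 2
  shift [0.0, 0.0, -156.0] roll -0.0 rows 4
  shift [84.0, -149.2, -0.0] roll -22.5 rows 5
  shift [134.7, -105.7, -0.0] roll -22.5 rows 5
  shift [0.0, 0.0, 120.0] roll -0.0 rows 3
```

```bash
python3 -m creep '[{"translation":[-36,19,0],"roll":0,"gripper":87},{"translation":[-70,37,0],"roll":0,"gripper":87},{"translation":[-100,53,20],"roll":0,"gripper":87},{"translation":[-118,63,50],"roll":0,"gripper":87},{"translation":[-118,63,69],"roll":0,"gripper":87}]'>/dev/null
python3 -m creep '[{"translation":[0,0,0],"roll":0,"gripper":87},{"translation":[0,0,0],"roll":0,"gripper":87}]'>/dev/null
python3 plan.py '[[433,-234.5,44,-90]]'; python3 glass.py
```

```text
at [ 432.7 -234.6  109.4] psi -90.0 t 26.58 q6 0.85 F [0.4 0.9 0.3] grip 86.6 0.0
  shift [0.3, -0.1, 65.4] roll -0.0 rows 2
scene
   ([0.5899, -0.3969], [235, 350], (18, 10))
   ([0.563, -0.3919], [231, 339], (28, 17))
   ([0.44, -0.384], [206, 295], (28, 24))
   ([0.4614, -0.2389], [265, 268], (13, 6))
   ([0.4351, -0.2329], [261, 258], (26, 22))
   ([0.7986, 0.2322], [515, 264], (48, 41))
   ([0.5965, 0.1771], [437, 218], (25, 20))
side
   ([0.4311, -0.388], [388, 374], (34, 11))
   ([0.4361, -0.3818], [388, 370], (32, 16))
   ([0.564, -0.3932], [450, 341], (35, 16))
   ([0.566, -0.3914], [450, 340], (31, 18))
   ([0.4302, -0.2329], [334, 316], (32, 26))
   ([0.6168, 0.1912], [300, 185], (24, 14))
```

```bash
python3 -m creep '[{"translation":[0,-1,25],"roll":0,"gripper":87},{"translation":[0,-1,45],"roll":0,"gripper":87},{"translation":[0,-1,60],"roll":0,"gripper":87},{"translation":[0,-1,65],"roll":0,"gripper":87},{"translation":[0,-1,65],"roll":0,"gripper":87}]'
python3 -m creep '[{"translation":[0,0,0],"roll":0,"gripper":70},{"translation":[0,0,0],"roll":0,"gripper":50},{"translation":[0,0,0],"roll":0,"gripper":50},{"translation":[0,0,0],"roll":0,"gripper":50},{"translation":[0,0,0],"roll":0,"gripper":50}]' 15
python3 -m creep '[{"translation":[0,0,0],"roll":0,"gripper":50},{"translation":[0,0,0],"roll":0,"gripper":50}]'
python3 -m creep '[{"translation":[0,0,-20],"roll":0,"gripper":50},{"translation":[0,0,-60],"roll":0,"gripper":50},{"translation":[0,0,-100],"roll":0,"gripper":50},{"translation":[0,0,-140],"roll":0,"gripper":50},{"translation":[0,0,-156],"roll":0,"gripper":50}]'
python3 -m creep '[{"translation":[0,0,0],"roll":0,"gripper":50}]'>/dev/null
python3 plan.py '[[601,64,200,-45],[601,64,80,-45]]'
```

```text
time: 27.1
position: [0.4344, -0.2342, 0.0457]
tool_rot: [1.0, 0.001, -0.0, -0.0]
ft_force: [0.1, -0.7, -0.0]
grip_width: 0.087
grip_force: 0.0
time: 27.52
position: [0.434, -0.2344, 0.0466]
tool_rot: [1.0, -0.0, 0.0, -0.0]
ft_force: [-0.4, 1.9, 2.3]
grip_width: 0.0615
grip_force: 0.9
time: 27.68
position: [0.4338, -0.2343, 0.0465]
tool_rot: [1.0, -0.0, 0.0, -0.0]
ft_force: [-0.3, 1.8, 5.8]
grip_width: 0.0592
grip_force: 15.0
time: 28.1
position: [0.4358, -0.2364, 0.2066]
tool_rot: [1.0, 0.0, 0.003, 0.003]
ft_force: [1.6, -0.6, -0.9]
grip_width: 0.0594
grip_force: 15.0
at [ 436.2 -236.7  206.1] psi -90.0 t 28.18 q6 0.85 F [-0.1 -0.8 -2.5] grip 59.1 15.0
  shift [82.4, -150.4, 3.1] roll -22.5 rows 5
  shift [133.7, -107.4, 3.1] roll -22.5 rows 5
  shift [-0.0, 0.0, 120.0] roll -0.0 rows 3
```

```bash
python3 -m creep '[{"translation":[15,-26,0],"roll":-4,"gripper":50},{"translation":[34,-60,0],"roll":-9,"gripper":50},{"translation":[53,-95,0],"roll":-14,"gripper":50},{"translation":[72,-129,0],"roll":-19,"gripper":50},{"translation":[83.5,-149,0],"roll":-22.5,"gripper":50}]'>/dev/null
python3 -m creep '[{"translation":[31,-25,0],"roll":-5,"gripper":50},{"translation":[62,-49,0],"roll":-10,"gripper":50},{"translation":[92,-72,0],"roll":-15,"gripper":50},{"translation":[117,-92,0],"roll":-20,"gripper":50},{"translation":[134,-106,0],"roll":-22.5,"gripper":50}]'>/dev/null
python3 -m creep '[{"translation":[0,0,20],"roll":0,"gripper":50},{"translation":[0,0,50],"roll":0,"gripper":50},{"translation":[0,0,85],"roll":0,"gripper":50},{"translation":[0,0,110],"roll":0,"gripper":50},{"translation":[0,0,120],"roll":0,"gripper":50}]'>/dev/null
python3 -m creep '[{"translation":[0,0,0],"roll":0,"gripper":50},{"translation":[0,0,0],"roll":0,"gripper":50},{"translation":[0,0,0],"roll":0,"gripper":50}]'
python3 plan.py '[[601,64,67,-45]]'
```

```text
time: 29.68
position: [0.6017, 0.0634, 0.0829]
tool_rot: [0.924, 0.383, 0.001, 0.001]
ft_force: [-0.6, 0.4, -0.7]
grip_width: 0.0593
grip_force: 15.0
at [601.7  63.4  82.9] psi -45.0 t 29.68 q6 0.71 F [-0.6  0.4 -0.7] grip 59.3 15.0
  shift [-0.1, -0.9, 15.9] roll -0.0 rows 1
```

```bash
python3 -m creep '[{"translation":[0,-1,5],"roll":0,"gripper":50},{"translation":[0,-1,10],"roll":0,"gripper":50},{"translation":[0,-1,14],"roll":0,"gripper":50},{"translation":[0,-1,15.7],"roll":0,"gripper":50},{"translation":[0,-1,15.7],"roll":0,"gripper":50}]'
python3 -m creep '[{"translation":[0,0,0.4],"roll":0,"gripper":60},{"translation":[0,0,0.4],"roll":0,"gripper":75},{"translation":[0,0,0.4],"roll":0,"gripper":87},{"translation":[0,0,0.4],"roll":0,"gripper":87},{"translation":[0,0,0.4],"roll":0,"gripper":87}]'
python3 -m creep '[{"translation":[0,0,-20],"roll":0,"gripper":87},{"translation":[0,0,-50],"roll":0,"gripper":87},{"translation":[0,0,-90],"roll":0,"gripper":87},{"translation":[0,0,-125],"roll":0,"gripper":87},{"translation":[0,0,-125],"roll":0,"gripper":87}]'
python3 -m creep '[{"translation":[0,0,0],"roll":0,"gripper":87}]'>/dev/null
python3 plan.py '[[552.5,-174.5,192,-90],[552.5,-174.5,108,-90]]'; python3 glass.py | grep 0.[56]..., | grep -v -- -0
```

```text
time: 30.1
position: [0.5997, 0.0643, 0.0666]
tool_rot: [0.924, 0.383, -0.0, 0.0]
ft_force: [-0.4, -0.5, 0.4]
grip_width: 0.0593
grip_force: 15.0
time: 30.52
position: [0.6, 0.0644, 0.0658]
tool_rot: [0.924, 0.383, 0.0, 0.0]
ft_force: [-0.5, -0.5, -0.3]
grip_width: 0.0791
grip_force: 0.0
time: 30.93
position: [0.6051, 0.0642, 0.1985]
tool_rot: [0.924, 0.383, 0.007, 0.003]
ft_force: [1.5, -0.3, 1.0]
grip_width: 0.0867
grip_force: 0.0
at [601.6  64.3 193.5] psi -45.0 t 31.02 q6 0.71 F [ 0.  -0.1 -0.7] grip 86.7 0.0
  shift [-101.8, 67.0, 0.7] roll 22.5 rows 4
  shift [-68.4, 100.9, 0.7] roll 22.5 rows 4
  shift [0.0, 0.0, 84.0] roll -0.0 rows 3
   ([0.5951, 0.0699], [404, 240], (24, 12))
   ([0.5703, 0.0772], [399, 231], (14, 8))
   ([0.6023, 0.1942], [444, 216], (9, 12))
   ([0.6116, 0.0862], [321, 205], (25, 17))
   ([0.6168, 0.191], [300, 185], (24, 14))
```

```bash
python3 -m creep '[{"translation":[-30,20,0],"roll":6,"gripper":60},{"translation":[-64,42,0],"roll":12,"gripper":60},{"translation":[-92,60,0],"roll":18,"gripper":60},{"translation":[-102,67,0],"roll":22.5,"gripper":60}]'>/dev/null
python3 -m creep '[{"translation":[-22,33,0],"roll":6,"gripper":60},{"translation":[-44,65,0],"roll":12,"gripper":60},{"translation":[-61,90,0],"roll":18,"gripper":60},{"translation":[-68,101,0],"roll":22.5,"gripper":60},{"translation":[-68,101,0],"roll":22.5,"gripper":60}]'>/dev/null
python3 -m creep '[{"translation":[0,0,0],"roll":0,"gripper":60},{"translation":[0,0,0],"roll":0,"gripper":60}]'>/dev/null
python3 plan.py '[[552.5,-174.5,109,-90]]'
```

```text
at [ 550.1 -173.2  189.4] psi -89.9 t 32.03 q6 1.07 F [-0.2  0.6  0.7] grip 60.1 0.0
  shift [2.4, 1.3, 80.4] roll 0.1 rows 2
```

```bash
python3 -m creep '[{"translation":[2.5,1.3,30],"roll":0,"gripper":60},{"translation":[2.5,1.3,60],"roll":0,"gripper":60},{"translation":[2.5,1.3,75],"roll":0,"gripper":60},{"translation":[2.5,1.3,80],"roll":0,"gripper":60},{"translation":[2.5,1.3,80],"roll":0,"gripper":60}]'>/dev/null
python3 -m creep '[{"translation":[0,0,0],"roll":0,"gripper":45},{"translation":[0,0,0],"roll":0,"gripper":30},{"translation":[0,0,0],"roll":0,"gripper":20},{"translation":[0,0,0],"roll":0,"gripper":20},{"translation":[0,0,0],"roll":0,"gripper":20}]' 25
python3 -m creep '[{"translation":[0,0,0],"roll":0,"gripper":20},{"translation":[0,0,0],"roll":0,"gripper":20},{"translation":[0,0,0],"roll":0,"gripper":20}]' 25
python3 plan.py '[]'
```

```text
time: 32.87
position: [0.5539, -0.176, 0.1118]
tool_rot: [1.0, 0.0, 0.001, 0.0]
ft_force: [1.2, -0.4, -0.6]
grip_width: 0.0345
grip_force: 0.0
time: 33.12
position: [0.5535, -0.1751, 0.1112]
tool_rot: [1.0, -0.0, 0.0, -0.001]
ft_force: [-0.9, 1.9, 2.4]
grip_width: 0.0229
grip_force: 25.0
at [ 553.5 -175.1  111.2] psi -90.0 t 33.12 q6 1.07 F [-0.9  1.9  2.4] grip 22.9 25.0
```

```bash
python3 -m creep '[{"translation":[-2.5,-4,0],"roll":0,"gripper":20},{"translation":[-5.5,-10,0],"roll":0,"gripper":20},{"translation":[-9,-16.7,0],"roll":0,"gripper":20},{"translation":[-11.5,-23,0],"roll":0,"gripper":20}]' 25 >/dev/null
python3 -m creep '[{"translation":[-2,-6,0],"roll":0,"gripper":20},{"translation":[-3.7,-12,0],"roll":0,"gripper":20},{"translation":[-5,-18,0],"roll":0,"gripper":20},{"translation":[-5.8,-24,0],"roll":0,"gripper":20},{"translation":[-6.3,-30.3,0],"roll":0,"gripper":20}]'>/dev/null
python3 -m creep '[{"translation":[0,-6,0],"roll":0,"gripper":20},{"translation":[0.4,-12.5,0],"roll":0,"gripper":20},{"translation":[0.8,-18.8,0],"roll":0,"gripper":20},{"translation":[2.3,-25,0],"roll":0,"gripper":20},{"translation":[3.4,-31,0],"roll":0,"gripper":20}]'
python3 -m creep '[{"translation":[1.5,-6,0],"roll":0,"gripper":20},{"translation":[3.6,-12,0],"roll":0,"gripper":20},{"translation":[5.8,-18,0],"roll":0,"gripper":20},{"translation":[8.5,-23.7,0],"roll":0,"gripper":20},{"translation":[11.5,-29,0],"roll":0,"gripper":20}]'
python3 -m creep '[{"translation":[1.8,-3,0],"roll":0,"gripper":20},{"translation":[3.8,-6,0],"roll":0,"gripper":20},{"translation":[5.9,-9.1,0],"roll":0,"gripper":20},{"translation":[8,-12,0],"roll":0,"gripper":20},{"translation":[8,-12,0],"roll":0,"gripper":20}]'
python3 -m creep '[{"translation":[0.5,-1,0],"roll":0,"gripper":20},{"translation":[1.5,-2.5,0],"roll":0,"gripper":20},{"translation":[1.5,-2.5,0],"roll":0,"gripper":20}]'
```

```text
time: 34.28
position: [0.5353, -0.0936, 0.1106]
tool_rot: [1.0, 0.001, -0.004, 0.002]
ft_force: [-7.7, -10.0, 2.2]
grip_width: 0.0228
grip_force: 25.0
time: 34.7
position: [0.5465, -0.0646, 0.1104]
tool_rot: [1.0, 0.001, -0.004, 0.002]
ft_force: [-7.0, -9.9, 3.6]
grip_width: 0.0226
grip_force: 25.0
time: 35.12
position: [0.5547, -0.0522, 0.1103]
tool_rot: [1.0, 0.001, -0.004, 0.002]
ft_force: [-7.5, -8.7, 3.2]
grip_width: 0.0226
grip_force: 25.0
time: 35.37
position: [0.5554, -0.0506, 0.1103]
tool_rot: [1.0, 0.001, -0.005, 0.002]
ft_force: [-8.1, -9.8, 3.3]
grip_width: 0.023
grip_force: 25.0
```

```bash
python3 -m creep '[{"translation":[0.5,-1,0],"roll":0,"gripper":20},{"translation":[1,-1.5,0],"roll":0,"gripper":20},{"translation":[1,-1.5,0],"roll":0,"gripper":20}]'
python3 -m creep '[{"translation":[-7,10,0],"roll":0,"gripper":20},{"translation":[-12.8,21.3,0],"roll":0,"gripper":20},{"translation":[-19.9,38.7,0],"roll":0,"gripper":20},{"translation":[-23.9,57.2,0],"roll":0,"gripper":20},{"translation":[-24.7,76,0],"roll":0,"gripper":20}]'
python3 -m creep '[{"translation":[2.8,18.7,0],"roll":0,"gripper":20},{"translation":[8.5,36.6,0],"roll":0,"gripper":20},{"translation":[17,53,0],"roll":0,"gripper":20},{"translation":[17,53,0],"roll":0,"gripper":20},{"translation":[17,53,0],"roll":0,"gripper":40}]'
python3 -m creep '[{"translation":[0,0,0],"roll":0,"gripper":60},{"translation":[0,0,0],"roll":0,"gripper":60},{"translation":[0,0,0],"roll":0,"gripper":60},{"translation":[0,0,-30],"roll":0,"gripper":60},{"translation":[0,0,-70],"roll":0,"gripper":87}]' >/dev/null
python3 -m creep '[{"translation":[0,0,0],"roll":0,"gripper":87}]'>/dev/null
python3 glass.py;  python3 plan.py '[[436,-384,178,-90],[436,-384,110,-90]]'
```

```text
time: 35.62
position: [0.5555, -0.0505, 0.1102]
tool_rot: [1.0, 0.002, -0.006, 0.003]
ft_force: [-10.5, -13.8, 3.7]
grip_width: 0.0226
grip_force: 25.0
time: 36.03
position: [0.5347, -0.1225, 0.1107]
tool_rot: [1.0, 0.001, -0.001, -0.001]
ft_force: [1.4, 1.5, -0.1]
grip_width: 0.0227
grip_force: 25.0
time: 36.45
position: [0.5522, -0.1753, 0.1108]
tool_rot: [1.0, -0.001, -0.001, -0.001]
ft_force: [-0.1, -0.3, -0.9]
grip_width: 0.0252
grip_force: 0.0
scene
   ([0.5807, -0.3993], [232, 348], (25, 10))
   ([0.5621, -0.3916], [231, 339], (28, 16))
   ([0.4394, -0.3839], [205, 295], (28, 24))
   ([0.7986, 0.2322], [515, 264], (48, 40))
   ([0.5946, 0.1824], [438, 216], (28, 22))
   ([0.599, 0.2346], [455, 207], (21, 15))
side
   ([0.4343, -0.3847], [388, 372], (37, 31))
   ([0.5625, -0.395], [450, 342], (36, 28))
   ([0.6176, 0.2089], [297, 182], (30, 23))
at [ 554.8 -176.1  182.8] psi -90.0 t 37.05 q6 1.07 F [ 0.3  0.1 -0.6] grip 69.7 0.0
  shift [-59.4, 103.9, 2.4] roll 0.0 rows 3
  shift [-59.4, 103.9, 2.4] roll 0.0 rows 3
  shift [0.0, 0.0, 68.0] roll -0.0 rows 2
```

```bash
python3 -m creep '[{"translation":[-20,35,0],"roll":0,"gripper":87},{"translation":[-40,70,0],"roll":0,"gripper":87},{"translation":[-59,104,0],"roll":0,"gripper":87}]'>/dev/null
python3 -m creep '[{"translation":[-20,35,0],"roll":0,"gripper":87},{"translation":[-40,70,0],"roll":0,"gripper":87},{"translation":[-59,104,30],"roll":0,"gripper":87},{"translation":[-59,104,65],"roll":0,"gripper":87},{"translation":[-59,104,70],"roll":0,"gripper":87}]'>/dev/null
python3 -m creep '[{"translation":[0,0,0],"roll":0,"gripper":87},{"translation":[0,0,0],"roll":0,"gripper":87}]'>/dev/null
python3 glass.py | grep '0.4';  python3 plan.py '[[435.5,-384.5,46,-90]]'
```

```text
([0.4394, -0.3835], [206, 295], (28, 25))
   ([0.434, -0.3832], [388, 371], (37, 32))
   ([0.563, -0.4002], [452, 344], (26, 23))
at [ 436.7 -383.1  112.2] psi -89.9 t 37.98 q6 0.66 F [-0.1 -0.1 -0.1] grip 87.2 0.0
  shift [-1.2, 1.4, 66.2] roll 0.1 rows 2
```

```bash
python3 -m creep '[{"translation":[0,1,25],"roll":0,"gripper":87},{"translation":[0,1,45],"roll":0,"gripper":87},{"translation":[0,1,60],"roll":0,"gripper":87},{"translation":[0,1,66],"roll":0,"gripper":87},{"translation":[0,1,66],"roll":0,"gripper":87}]' >/dev/null
python3 -m creep '[{"translation":[0,0,0],"roll":0,"gripper":70},{"translation":[0,0,0],"roll":0,"gripper":50},{"translation":[0,0,0],"roll":0,"gripper":50},{"translation":[0,0,0],"roll":0,"gripper":50},{"translation":[0,0,0],"roll":0,"gripper":50}]' 15
python3 -m creep '[{"translation":[0,0,0],"roll":0,"gripper":50},{"translation":[0,0,0],"roll":0,"gripper":50}]'
python3 -m creep '[{"translation":[0,0,-20],"roll":0,"gripper":50},{"translation":[0,0,-60],"roll":0,"gripper":50},{"translation":[0,0,-100],"roll":0,"gripper":50},{"translation":[0,0,-140],"roll":0,"gripper":50},{"translation":[0,0,-156],"roll":0,"gripper":50}]'
python3 -m creep '[{"translation":[0,0,0],"roll":0,"gripper":50},{"translation":[0,0,0],"roll":0,"gripper":50},{"translation":[0,0,0],"roll":0,"gripper":50}]'>/dev/null
python3 plan.py '[[600.5,64,202,-45],[600.5,64,82,-45]]'
```

```text
time: 38.82
position: [0.4355, -0.3844, 0.0456]
tool_rot: [1.0, -0.0, 0.0, -0.0]
ft_force: [-0.0, 2.3, 1.7]
grip_width: 0.0617
grip_force: 0.8
time: 38.98
position: [0.4354, -0.3842, 0.0455]
tool_rot: [1.0, -0.0, 0.0, -0.0]
ft_force: [-0.1, 1.9, 4.9]
grip_width: 0.0594
grip_force: 15.0
time: 39.4
position: [0.4371, -0.387, 0.2061]
tool_rot: [1.0, 0.0, 0.003, 0.004]
ft_force: [0.4, -1.1, -2.1]
grip_width: 0.0591
grip_force: 15.0
at [ 434.3 -383.4  199. ] psi -90.0 t 39.65 q6 0.65 F [ 0.4  0.1 -1.5] grip 59.3 15.0
  shift [55.4, -149.1, -1.0] roll -15.0 rows 4
  shift [92.1, -129.7, -1.0] roll -15.0 rows 4
  shift [122.5, -101.5, -1.0] roll -15.0 rows 4
  shift [-0.0, 0.0, 120.0] roll -0.0 rows 3
```

```bash
python3 -m creep '[{"translation":[9,-24,0],"roll":-3,"gripper":50},{"translation":[23,-62,0],"roll":-7,"gripper":50},{"translation":[37,-100,0],"roll":-11,"gripper":50},{"translation":[51,-137,0],"roll":-15,"gripper":50},{"translation":[55.5,-149,0],"roll":-15,"gripper":50}]'>/dev/null
python3 -m creep '[{"translation":[23,-32,0],"roll":-4,"gripper":50},{"translation":[46,-65,0],"roll":-8,"gripper":50},{"translation":[69,-97,0],"roll":-12,"gripper":50},{"translation":[92,-130,0],"roll":-15,"gripper":50}]'>/dev/null
python3 -m creep '[{"translation":[31,-25,0],"roll":-4,"gripper":50},{"translation":[62,-51,0],"roll":-8,"gripper":50},{"translation":[92,-76,0],"roll":-12,"gripper":50},{"translation":[113,-94,0],"roll":-15,"gripper":50},{"translation":[122.5,-101.5,0],"roll":-15,"gripper":50}]'>/dev/null
python3 -m creep '[{"translation":[0,0,20],"roll":0,"gripper":50},{"translation":[0,0,50],"roll":0,"gripper":50},{"translation":[0,0,85],"roll":0,"gripper":50},{"translation":[0,0,107],"roll":0,"gripper":50},{"translation":[0,0,117],"roll":0,"gripper":50}]'>/dev/null
python3 -m creep '[{"translation":[0,0,0],"roll":0,"gripper":50},{"translation":[0,0,0],"roll":0,"gripper":50},{"translation":[0,0,0],"roll":0,"gripper":50}]'
python3 plan.py '[[600.5,64,66,-45]]'
```

```text
time: 41.48
position: [0.6026, 0.0625, 0.0849]
tool_rot: [0.924, 0.382, 0.001, 0.001]
ft_force: [0.1, 0.8, -1.1]
grip_width: 0.0596
grip_force: 15.0
at [602.6  62.5  84.9] psi -45.0 t 41.48 q6 0.71 F [ 0.1  0.8 -1.1] grip 59.6 15.0
  shift [-0.4, -2.5, 18.9] roll -0.0 rows 1
```

```bash
python3 -m creep '[{"translation":[0,-2,6],"roll":0,"gripper":50},{"translation":[0,-2,12],"roll":0,"gripper":50},{"translation":[0,-2,16],"roll":0,"gripper":50},{"translation":[0,-2,18.7],"roll":0,"gripper":50},{"translation":[0,-2,18.7],"roll":0,"gripper":50}]'
python3 -m creep '[{"translation":[0,0,0.5],"roll":0,"gripper":60},{"translation":[0,0,0.5],"roll":0,"gripper":75},{"translation":[0,0,0.5],"roll":0,"gripper":87},{"translation":[0,0,0.5],"roll":0,"gripper":87},{"translation":[0,0,0.5],"roll":0,"gripper":87}]'
python3 -m creep '[{"translation":[0,0,-20],"roll":0,"gripper":87},{"translation":[0,0,-50],"roll":0,"gripper":87},{"translation":[0,0,-90],"roll":0,"gripper":87},{"translation":[0,0,-125],"roll":0,"gripper":87},{"translation":[0,0,-125],"roll":0,"gripper":87}]'
python3 -m creep '[{"translation":[0,0,0],"roll":0,"gripper":87},{"translation":[0,0,0],"roll":0,"gripper":87}]'>/dev/null
python3 plan.py '[[553,-175,192,-90],[553,-175,110,-90]]'; python3 glass.py
```

```text
time: 41.9
position: [0.6, 0.0645, 0.0654]
tool_rot: [0.924, 0.383, 0.0, 0.0]
ft_force: [-0.9, -0.4, 1.1]
grip_width: 0.0593
grip_force: 15.0
time: 42.32
position: [0.6001, 0.0644, 0.0645]
tool_rot: [0.924, 0.383, 0.0, 0.0]
ft_force: [0.4, -0.3, -0.1]
grip_width: 0.0789
grip_force: 0.0
time: 42.73
position: [0.6052, 0.0642, 0.1973]
tool_rot: [0.924, 0.383, 0.007, 0.003]
ft_force: [0.6, -0.1, 0.4]
grip_width: 0.0867
grip_force: 0.0
at [599.3  64.5 189.2] psi -45.0 t 42.9 q6 0.71 F [-0.4 -0.1 -0.3] grip 87.1 0.0
  shift [-101.0, 68.3, -1.4] roll 22.5 rows 4
  shift [-67.2, 101.8, -1.4] roll 22.5 rows 4
  shift [0.0, 0.0, 82.0] roll -0.0 rows 2
scene
   ([0.5899, -0.3969], [235, 350], (18, 10))
   ([0.562, -0.3917], [231, 339], (28, 16))
   ([0.7987, 0.2323], [515, 264], (48, 41))
   ([0.6042, 0.093], [414, 237], (6, 11))
   ([0.5903, 0.0705], [403, 238], (12, 21))
   ([0.6046, 0.2018], [447, 215], (19, 23))
   ([0.5983, 0.2406], [456, 205], (20, 15))
side
   ([0.5621, -0.395], [450, 342], (36, 28))
   ([0.6133, 0.0879], [321, 204], (25, 16))
   ([0.6176, 0.2089], [297, 182], (30, 23))
   ([0.7909, 0.2606], [340, 156], (8, 14))
   ([0.8185, 0.2449], [351, 155], (28, 20))
```

```bash
python3 -m creep '[{"translation":[-30,20,0],"roll":6,"gripper":60},{"translation":[-64,42,0],"roll":12,"gripper":60},{"translation":[-92,60,0],"roll":18,"gripper":60},{"translation":[-101,68,0],"roll":22.5,"gripper":60}]'>/dev/null
python3 -m creep '[{"translation":[-22,33,0],"roll":6,"gripper":60},{"translation":[-44,65,0],"roll":12,"gripper":60},{"translation":[-61,90,0],"roll":18,"gripper":60},{"translation":[-67,102,0],"roll":22.5,"gripper":60},{"translation":[-67,102,0],"roll":22.5,"gripper":60}]'>/dev/null
python3 -m creep '[{"translation":[0,0,0],"roll":0,"gripper":60},{"translation":[0,0,0],"roll":0,"gripper":60}]'>/dev/null
python3 plan.py '[[553.5,-175,110,-90]]'
```

```text
at [ 553.1 -173.7  188.4] psi -89.9 t 43.92 q6 1.07 F [-0.5 -0.3 -0.2] grip 60.0 0.0
  shift [0.4, 1.3, 78.4] roll 0.1 rows 2
```

```bash
python3 -m creep '[{"translation":[0,1,30],"roll":0,"gripper":60},{"translation":[0,1,60],"roll":0,"gripper":60},{"translation":[0,1,75],"roll":0,"gripper":60},{"translation":[0,1,78],"roll":0,"gripper":60},{"translation":[0,1,78],"roll":0,"gripper":60}]'>/dev/null
python3 -m creep '[{"translation":[0,0,0],"roll":0,"gripper":45},{"translation":[0,0,0],"roll":0,"gripper":30},{"translation":[0,0,0],"roll":0,"gripper":20},{"translation":[0,0,0],"roll":0,"gripper":20},{"translation":[0,0,0],"roll":0,"gripper":20}]' 25 >/dev/null
python3 -m creep '[{"translation":[0,0,0],"roll":0,"gripper":20},{"translation":[0,0,0],"roll":0,"gripper":20},{"translation":[0,0,0],"roll":0,"gripper":20}]' 25
python3 -m creep '[{"translation":[-2.5,-4,0],"roll":0,"gripper":20},{"translation":[-5.5,-10,0],"roll":0,"gripper":20},{"translation":[-9,-16.7,0],"roll":0,"gripper":20},{"translation":[-11.5,-23,0],"roll":0,"gripper":20}]' 25 >/dev/null
python3 -m creep '[{"translation":[-2,-6,0],"roll":0,"gripper":20},{"translation":[-3.7,-12,0],"roll":0,"gripper":20},{"translation":[-5,-18,0],"roll":0,"gripper":20},{"translation":[-5.8,-24,0],"roll":0,"gripper":20},{"translation":[-6.3,-30.3,0],"roll":0,"gripper":20}]'>/dev/null
python3 -m creep '[{"translation":[0,-6,0],"roll":0,"gripper":20},{"translation":[0.4,-12.5,0],"roll":0,"gripper":20},{"translation":[0.8,-18.8,0],"roll":0,"gripper":20},{"translation":[2.3,-25,0],"roll":0,"gripper":20},{"translation":[3.4,-31,0],"roll":0,"gripper":20}]'
python3 -m creep '[{"translation":[1.5,-6,0],"roll":0,"gripper":20},{"translation":[3.6,-12,0],"roll":0,"gripper":20},{"translation":[5.8,-18,0],"roll":0,"gripper":20},{"translation":[8.5,-23.7,0],"roll":0,"gripper":20},{"translation":[11.5,-29,0],"roll":0,"gripper":20}]' >/dev/null
python3 -m creep '[{"translation":[1.8,-3,0],"roll":0,"gripper":20},{"translation":[3.8,-6,0],"roll":0,"gripper":20},{"translation":[5.9,-9.1,0],"roll":0,"gripper":20},{"translation":[8,-12,0],"roll":0,"gripper":20},{"translation":[8,-12,0],"roll":0,"gripper":20}]'
python3 -m creep '[{"translation":[1,-1.5,0],"roll":0,"gripper":20},{"translation":[2.5,-4,0],"roll":0,"gripper":20},{"translation":[2.5,-4,0],"roll":0,"gripper":20}]'
```

```text
time: 45.0
position: [0.5539, -0.1751, 0.112]
tool_rot: [1.0, -0.0, 0.0, -0.001]
ft_force: [0.8, 2.8, 2.3]
grip_width: 0.0225
grip_force: 25.0
time: 46.17
position: [0.5355, -0.094, 0.1113]
tool_rot: [1.0, 0.001, -0.004, 0.002]
ft_force: [-9.8, -10.4, 2.0]
grip_width: 0.0227
grip_force: 25.0
time: 47.0
position: [0.5549, -0.0526, 0.1111]
tool_rot: [1.0, 0.001, -0.004, 0.002]
ft_force: [-6.5, -6.7, 2.8]
grip_width: 0.0227
grip_force: 25.0
time: 47.25
position: [0.5561, -0.0505, 0.111]
tool_rot: [1.0, 0.002, -0.006, 0.004]
ft_force: [-10.4, -14.3, 4.4]
grip_width: 0.0225
grip_force: 25.0
```

```bash
python3 -m creep '[{"translation":[-7,10,0],"roll":0,"gripper":20},{"translation":[-12.8,21.3,0],"roll":0,"gripper":20},{"translation":[-19.9,38.7,0],"roll":0,"gripper":20},{"translation":[-23.9,57.2,0],"roll":0,"gripper":20},{"translation":[-24.7,76,0],"roll":0,"gripper":20}]' >/dev/null
python3 -m creep '[{"translation":[2.8,18.7,0],"roll":0,"gripper":20},{"translation":[8.5,36.6,0],"roll":0,"gripper":20},{"translation":[17,53,0],"roll":0,"gripper":20},{"translation":[17,53,0],"roll":0,"gripper":20},{"translation":[17,53,0],"roll":0,"gripper":40}]'
python3 -m creep '[{"translation":[0,0,0],"roll":0,"gripper":60},{"translation":[0,0,0],"roll":0,"gripper":60},{"translation":[0,0,0],"roll":0,"gripper":60},{"translation":[0,0,-30],"roll":0,"gripper":60},{"translation":[0,0,-70],"roll":0,"gripper":87}]' >/dev/null
python3 -m creep '[{"translation":[0,0,0],"roll":0,"gripper":87}]'>/dev/null
python3 glass.py;  python3 plan.py '[[563.5,-393,180,-90],[563.5,-393,110,-90]]'
```

```text
time: 48.08
position: [0.5524, -0.1753, 0.1116]
tool_rot: [1.0, -0.001, -0.001, -0.001]
ft_force: [0.6, 0.8, -0.1]
grip_width: 0.0251
grip_force: 0.0
scene
   ([0.5899, -0.3969], [235, 350], (18, 10))
   ([0.5638, -0.3918], [231, 340], (28, 16))
   ([0.7987, 0.2323], [515, 264], (48, 41))
   ([0.5952, 0.1864], [440, 215], (30, 25))
   ([0.5953, 0.2525], [459, 202], (31, 22))
side
   ([0.5621, -0.3949], [450, 342], (36, 28))
   ([0.6156, 0.2091], [296, 182], (32, 21))
   ([0.6218, 0.3142], [278, 165], (21, 14))
at [ 555.1 -176.3  183.6] psi -90.0 t 48.68 q6 1.07 F [-0.5  0.5 -0.7] grip 69.4 0.0
  shift [4.2, 108.4, 1.8] roll 0.0 rows 3
  shift [4.2, 108.4, 1.8] roll 0.0 rows 3
  shift [0.0, 0.0, 70.0] roll -0.0 rows 2
```

```bash
python3 -m creep '[{"translation":[1,36,0],"roll":-5,"gripper":87},{"translation":[3,72,0],"roll":-11,"gripper":87},{"translation":[4,108,0],"roll":-17,"gripper":87},{"translation":[4,108,0],"roll":-22.5,"gripper":87}]'>/dev/null
python3 plan.py '[[563.5,-393,112,-45]]'
```

```text
at [ 558.  -290.5  180.3] psi -67.5 t 49.02 q6 0.52 F [-0.  -1.   0.5] grip 86.0 0.0
  shift [-34.2, 96.8, 68.3] roll -22.5 rows 4
```

```bash
python3 -m creep '[{"translation":[-11,35,0],"roll":-6,"gripper":87},{"translation":[-24,70,0],"roll":-12,"gripper":87},{"translation":[-34,97,20],"roll":-18,"gripper":87},{"translation":[-34,97,50],"roll":-22.5,"gripper":87},{"translation":[-34,97,68],"roll":-22.5,"gripper":87}]'>/dev/null
python3 -m creep '[{"translation":[0,0,0],"roll":0,"gripper":87},{"translation":[0,0,0],"roll":0,"gripper":87}]'>/dev/null
python3 glass.py | grep '0.5' ;python3 plan.py '[[563.5,-393,46,-45]]'
```

```text
([0.5734, -0.3868], [235, 342], (14, 27))
   ([0.5952, 0.1864], [439, 215], (30, 25))
   ([0.5933, 0.2648], [462, 199], (31, 27))
   ([0.5626, -0.3936], [449, 341], (35, 29))
at [ 564.  -386.2  114.2] psi -45.0 t 49.7 q6 0.02 F [ 0.8 -0.3  0.2] grip 87.1 0.0
  shift [-5.1, 4.4, 68.2] roll 0.0 rows 2
```

```bash
python3 -m creep '[{"translation":[-5,4,5],"roll":0,"gripper":87},{"translation":[-5,4,25],"roll":0,"gripper":87},{"translation":[-5,4,50],"roll":0,"gripper":87},{"translation":[-5,4,65],"roll":0,"gripper":87},{"translation":[-5,4,68],"roll":0,"gripper":87}]' 
python3 -m creep '[{"translation":[0,0,0],"roll":0,"gripper":70},{"translation":[0,0,0],"roll":0,"gripper":50},{"translation":[0,0,0],"roll":0,"gripper":50},{"translation":[0,0,0],"roll":0,"gripper":50},{"translation":[0,0,0],"roll":0,"gripper":50}]' 15
python3 -m creep '[{"translation":[0,0,0],"roll":0,"gripper":50},{"translation":[0,0,0],"roll":0,"gripper":50}]'
python3 -m creep '[{"translation":[0,0,-20],"roll":0,"gripper":50},{"translation":[0,0,-60],"roll":0,"gripper":50},{"translation":[0,0,-100],"roll":0,"gripper":50},{"translation":[0,0,-140],"roll":0,"gripper":50},{"translation":[0,0,-156],"roll":0,"gripper":50}]' >/dev/null
python3 -m creep '[{"translation":[0,0,0],"roll":0,"gripper":50},{"translation":[0,0,0],"roll":0,"gripper":50},{"translation":[0,0,0],"roll":0,"gripper":50}]'>/dev/null
python3 plan.py '[[600.5,64,202,-45],[600.5,64,82,-45]]'
```

```text
time: 50.12
position: [0.5617, -0.3917, 0.0437]
tool_rot: [0.924, 0.383, -0.001, -0.001]
ft_force: [-0.0, 0.0, 0.0]
grip_width: 0.0865
grip_force: 0.0
time: 50.53
position: [0.5634, -0.3933, 0.0471]
tool_rot: [0.924, 0.383, 0.001, 0.001]
ft_force: [1.6, -1.5, 1.1]
grip_width: 0.0616
grip_force: 0.7
time: 50.7
position: [0.5635, -0.3934, 0.047]
tool_rot: [0.924, 0.383, 0.001, 0.001]
ft_force: [0.2, -0.3, 4.3]
grip_width: 0.0594
grip_force: 15.0
at [ 561.3 -391.3  199.3] psi -45.0 t 51.37 q6 0.01 F [-0.4  0.1 -1.8] grip 59.4 15.0
  shift [116.6, -98.1, -0.9] roll 0.0 rows 4
  shift [116.6, -98.1, -0.9] roll 0.0 rows 4
  shift [116.6, -98.1, -0.9] roll 0.0 rows 4
  shift [-0.0, -0.0, 120.0] roll 0.0 rows 3
```

```bash
python3 -m creep '[{"translation":[20,-17,0],"roll":0,"gripper":50},{"translation":[51,-43,0],"roll":0,"gripper":50},{"translation":[82,-69,0],"roll":0,"gripper":50},{"translation":[112,-94,0],"roll":0,"gripper":50},{"translation":[142,-119,0],"roll":0,"gripper":50}]'>/dev/null
python3 -m creep '[{"translation":[31,-26,0],"roll":0,"gripper":50},{"translation":[62,-52,0],"roll":0,"gripper":50},{"translation":[93,-78,0],"roll":0,"gripper":50},{"translation":[122,-102,0],"roll":0,"gripper":50},{"translation":[152,-128,0],"roll":0,"gripper":50}]'>/dev/null
python3 -m creep '[{"translation":[28,-23,0],"roll":0,"gripper":50},{"translation":[46,-39,0],"roll":0,"gripper":50},{"translation":[56,-47,0],"roll":0,"gripper":50},{"translation":[56,-47,0],"roll":0,"gripper":50}]'>/dev/null
python3 -m creep '[{"translation":[0,0,20],"roll":0,"gripper":50},{"translation":[0,0,50],"roll":0,"gripper":50},{"translation":[0,0,85],"roll":0,"gripper":50},{"translation":[0,0,107],"roll":0,"gripper":50},{"translation":[0,0,116],"roll":0,"gripper":50}]'>/dev/null
python3 -m creep '[{"translation":[0,0,0],"roll":0,"gripper":50},{"translation":[0,0,0],"roll":0,"gripper":50},{"translation":[0,0,0],"roll":0,"gripper":50}]'
python3 plan.py '[[600.5,64,67.5,-45]]'
```

```text
time: 53.2
position: [0.6037, 0.0619, 0.087]
tool_rot: [0.924, 0.382, 0.001, 0.001]
ft_force: [-0.2, 0.1, -0.5]
grip_width: 0.0592
grip_force: 15.0
at [603.7  61.9  87. ] psi -45.0 t 53.2 q6 0.7 F [-0.2  0.1 -0.5] grip 59.2 15.0
  shift [-0.8, -3.7, 19.5] roll -0.0 rows 1
```

```bash
python3 -m creep '[{"translation":[-1,-3,6],"roll":0,"gripper":50},{"translation":[-1,-3,12],"roll":0,"gripper":50},{"translation":[-1,-3,16],"roll":0,"gripper":50},{"translation":[-1,-3,19],"roll":0,"gripper":50},{"translation":[-1,-3,19],"roll":0,"gripper":50}]'
python3 -m creep '[{"translation":[0,0,0.5],"roll":0,"gripper":60},{"translation":[0,0,0.5],"roll":0,"gripper":75},{"translation":[0,0,0.5],"roll":0,"gripper":87},{"translation":[0,0,0.5],"roll":0,"gripper":87},{"translation":[0,0,0.5],"roll":0,"gripper":87}]'
python3 -m creep '[{"translation":[0,0,-20],"roll":0,"gripper":87},{"translation":[0,0,-50],"roll":0,"gripper":87},{"translation":[0,0,-90],"roll":0,"gripper":87},{"translation":[0,0,-123],"roll":0,"gripper":87},{"translation":[0,0,-123],"roll":0,"gripper":87}]' >/dev/null
python3 -m creep '[{"translation":[0,0,0],"roll":0,"gripper":87},{"translation":[0,0,0],"roll":0,"gripper":87}]'>/dev/null
python3 plan.py '[[553,-175,192,-90]]'; python3 glass.py
```

```text
time: 53.62
position: [0.5992, 0.0644, 0.0668]
tool_rot: [0.924, 0.383, -0.0, -0.0]
ft_force: [0.1, 0.7, -0.1]
grip_width: 0.0594
grip_force: 15.0
time: 54.03
position: [0.5996, 0.0641, 0.0661]
tool_rot: [0.924, 0.383, 0.0, 0.0]
ft_force: [-0.7, -0.1, 0.2]
grip_width: 0.0786
grip_force: 0.0
at [598.8  64.2 188.7] psi -45.0 t 54.62 q6 0.71 F [-0.9 -0.5 -0.8] grip 86.9 0.0
  shift [-100.8, 68.4, -1.7] roll 22.5 rows 4
  shift [-66.9, 101.7, -1.7] roll 22.5 rows 4
scene
   ([0.7987, 0.2322], [515, 264], (48, 41))
   ([0.604, 0.0963], [414, 236], (6, 12))
   ([0.5869, 0.0684], [401, 238], (12, 20))
   ([0.6183, 0.1696], [441, 225], (13, 6))
   ([0.5969, 0.2083], [446, 212], (17, 17))
   ([0.5963, 0.2581], [461, 202], (30, 22))
side
   ([0.6135, 0.0885], [321, 204], (25, 17))
   ([0.6156, 0.2091], [296, 182], (32, 21))
   ([0.6238, 0.3138], [279, 165], (21, 14))
   ([0.786, 0.267], [337, 155], (7, 14))
   ([0.8188, 0.2448], [352, 155], (28, 20))
```

```bash
python3 -m creep '[{"translation":[-30,20,0],"roll":6,"gripper":60},{"translation":[-64,42,0],"roll":12,"gripper":60},{"translation":[-92,60,0],"roll":18,"gripper":60},{"translation":[-101,68,0],"roll":22.5,"gripper":60}]'>/dev/null
python3 -m creep '[{"translation":[-22,33,0],"roll":6,"gripper":60},{"translation":[-44,65,0],"roll":12,"gripper":60},{"translation":[-61,90,0],"roll":18,"gripper":60},{"translation":[-67,102,0],"roll":22.5,"gripper":60},{"translation":[-67,102,0],"roll":22.5,"gripper":60}]'>/dev/null
python3 -m creep '[{"translation":[0,0,0],"roll":0,"gripper":60},{"translation":[0,0,0],"roll":0,"gripper":60}]'>/dev/null
python3 plan.py '[[553.5,-175,110,-90]]'
```

```text
at [ 552.6 -174.   188. ] psi -89.9 t 55.63 q6 1.07 F [ 0.1  0.6 -0.3] grip 60.1 0.0
  shift [0.9, 1.0, 78.0] roll 0.1 rows 2
```

```bash
python3 -m creep '[{"translation":[0.5,1,30],"roll":0,"gripper":60},{"translation":[0.5,1,60],"roll":0,"gripper":60},{"translation":[0.5,1,75],"roll":0,"gripper":60},{"translation":[0.5,1,78],"roll":0,"gripper":60},{"translation":[0.5,1,78],"roll":0,"gripper":60}]'>/dev/null
python3 -m creep '[{"translation":[0,0,0],"roll":0,"gripper":45},{"translation":[0,0,0],"roll":0,"gripper":30},{"translation":[0,0,0],"roll":0,"gripper":20},{"translation":[0,0,0],"roll":0,"gripper":20},{"translation":[0,0,0],"roll":0,"gripper":20}]' 25 >/dev/null
python3 -m creep '[{"translation":[0,0,0],"roll":0,"gripper":20},{"translation":[0,0,0],"roll":0,"gripper":20},{"translation":[0,0,0],"roll":0,"gripper":20}]' 25
python3 -m creep '[{"translation":[-2.5,-4,0],"roll":0,"gripper":20},{"translation":[-5.5,-10,0],"roll":0,"gripper":20},{"translation":[-9,-16.7,0],"roll":0,"gripper":20},{"translation":[-11.5,-23,0],"roll":0,"gripper":20}]' 25 >/dev/null
python3 -m creep '[{"translation":[-2,-6,0],"roll":0,"gripper":20},{"translation":[-3.7,-12,0],"roll":0,"gripper":20},{"translation":[-5,-18,0],"roll":0,"gripper":20},{"translation":[-5.8,-24,0],"roll":0,"gripper":20},{"translation":[-6.3,-30.3,0],"roll":0,"gripper":20}]'>/dev/null
python3 -m creep '[{"translation":[0,-6,0],"roll":0,"gripper":20},{"translation":[0.4,-12.5,0],"roll":0,"gripper":20},{"translation":[0.8,-18.8,0],"roll":0,"gripper":20},{"translation":[2.3,-25,0],"roll":0,"gripper":20},{"translation":[3.4,-31,0],"roll":0,"gripper":20}]'
python3 -m creep '[{"translation":[1.5,-6,0],"roll":0,"gripper":20},{"translation":[3.6,-12,0],"roll":0,"gripper":20},{"translation":[5.8,-18,0],"roll":0,"gripper":20},{"translation":[8.5,-23.7,0],"roll":0,"gripper":20},{"translation":[11.5,-29,0],"roll":0,"gripper":20}]' >/dev/null
python3 -m creep '[{"translation":[1.8,-3,0],"roll":0,"gripper":20},{"translation":[3.8,-6,0],"roll":0,"gripper":20},{"translation":[5.9,-9.1,0],"roll":0,"gripper":20},{"translation":[8,-12,0],"roll":0,"gripper":20},{"translation":[8,-12,0],"roll":0,"gripper":20}]'
python3 -m creep '[{"translation":[1,-1.5,0],"roll":0,"gripper":20},{"translation":[2.5,-4,0],"roll":0,"gripper":20},{"translation":[2.5,-4,0],"roll":0,"gripper":20}]'
```

```text
time: 56.72
position: [0.5538, -0.1752, 0.1115]
tool_rot: [1.0, -0.0, 0.0, -0.001]
ft_force: [1.4, 3.7, 3.9]
grip_width: 0.0229
grip_force: 25.0
time: 57.88
position: [0.5346, -0.0945, 0.1108]
tool_rot: [1.0, 0.001, -0.005, 0.002]
ft_force: [-11.9, -10.7, 5.3]
grip_width: 0.0227
grip_force: 25.0
time: 58.72
position: [0.5544, -0.0531, 0.1105]
tool_rot: [1.0, 0.001, -0.005, 0.002]
ft_force: [-7.4, -8.1, 3.6]
grip_width: 0.0224
grip_force: 25.0
time: 58.97
position: [0.5558, -0.0506, 0.1105]
tool_rot: [1.0, 0.002, -0.006, 0.003]
ft_force: [-9.8, -13.6, 5.3]
grip_width: 0.0228
grip_force: 25.0
```

At the stop again. I return the lever, release, and retreat upward to a clear spot.

```bash
python3 -m creep '[{"translation":[-7,10,0],"roll":0,"gripper":20},{"translation":[-12.8,21.3,0],"roll":0,"gripper":20},{"translation":[-19.9,38.7,0],"roll":0,"gripper":20},{"translation":[-23.9,57.2,0],"roll":0,"gripper":20},{"translation":[-24.7,76,0],"roll":0,"gripper":20}]' >/dev/null
python3 -m creep '[{"translation":[2.8,18.7,0],"roll":0,"gripper":20},{"translation":[8.5,36.6,0],"roll":0,"gripper":20},{"translation":[17,53,0],"roll":0,"gripper":20},{"translation":[17,53,0],"roll":0,"gripper":20},{"translation":[17,53,0],"roll":0,"gripper":40}]'
python3 -m creep '[{"translation":[0,0,0],"roll":0,"gripper":60},{"translation":[0,0,0],"roll":0,"gripper":60},{"translation":[0,0,0],"roll":0,"gripper":60},{"translation":[0,0,-30],"roll":0,"gripper":60},{"translation":[0,0,-70],"roll":0,"gripper":60}]' >/dev/null
python3 -m creep '[{"translation":[-30,30,-30],"roll":0,"gripper":60},{"translation":[-60,60,-60],"roll":0,"gripper":60},{"translation":[-75,80,-80],"roll":0,"gripper":60},{"translation":[-75,80,-80],"roll":0,"gripper":60}]' 
python3 -c "
from h import *
a=viewer.camera('scene')[120:360,220:540];b=viewer.camera('side')
cv2.imwrite('pics/side9.png',b); b=b[110:350,160:440]
cv2.imwrite('pics/s9.png',np.vstack([cv2.resize(a,None,fx=1.25,fy=1.25),cv2.resize(b,(400,300))]) if 0 else np.hstack([cv2.resize(a,(400,300)),cv2.resize(b,(400,343))[:300]]))"; python3 glass.py
```

```text
time: 59.8
position: [0.5522, -0.1754, 0.111]
tool_rot: [1.0, -0.001, -0.001, -0.001]
ft_force: [-0.5, -0.0, -0.6]
grip_width: 0.0251
grip_force: 0.0
time: 60.55
position: [0.4782, -0.2602, 0.2653]
tool_rot: [1.0, -0.001, 0.002, 0.004]
ft_force: [0.7, -0.4, 0.3]
grip_width: 0.0601
grip_force: 0.0
scene
   ([0.7985, 0.2323], [515, 264], (48, 40))
   ([0.5963, 0.1867], [440, 216], (31, 25))
   ([0.5924, 0.2778], [465, 197], (37, 26))
side
   ([0.6175, 0.21], [296, 182], (32, 21))
   ([0.6186, 0.3141], [277, 165], (22, 14))
```

View pics/s9.png

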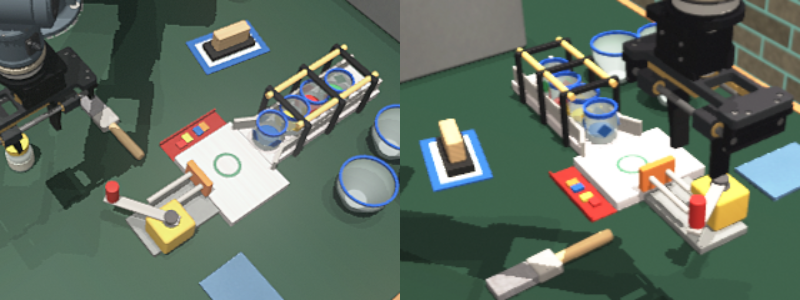

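Four glasses stand in the lane at crop (270,128)–(338,82), the lever is home, and the jar and brush have not moved. The scraper may have been knocked on its pad, so I compare it numerically with the picture taken right after I placed it.

Run:
```python
from h import *
ref={'scene':cv2.imread('pics/scene2.png'),'side':cv2.imread('pics/side2.png')}
P=np.array([[-50,-80,3],[50,-80,3],[50,80,3],[-50,80,3]])/1000
a=-.19; c_,s_=np.cos(a),np.sin(a); W=np.c_[.367+c_*P[:,0]-s_*P[:,1],.275+s_*P[:,0]+c_*P[:,1],P[:,2]]
for k in ref:
    c=cam(k); q=proj(c,W); x0,y0=(q.min(0)-15).astype(int); x1,y1=(q.max(0)+15).astype(int)
    for n,im in (('ref',ref[k]),('now',viewer.camera(k))):
        h=cv2.cvtColor(im[y0:y1,x0:x1],cv2.COLOR_BGR2HSV)
        for nm,m in (('wood',cv2.inRange(h,(8,60,90),(25,200,255))),('foot',cv2.inRange(h,(0,0,0),(180,255,50)))):
            n2,_,s,cc=cv2.connectedComponentsWithStats(m)
            i=1+np.argmax(s[1:,4]); ctr=cc[i]+[x0,y0]; print(k,n,nm,s[i].tolist(),ctr.round(1),onz(c,ctr,.058 if nm=='wood' else .012).round(3))
```

```text
scene ref wood [36, 16, 31, 25, 486] [404. 148.] [0.378 0.262 0.058]
scene ref foot [80, 18, 18, 24, 235] [441.8 148.7] [0.417 0.377 0.012]
scene now wood [36, 16, 31, 25, 493] [403.9 148. ] [0.378 0.262 0.058]
scene now foot [30, 34, 41, 15, 78] [401.7 161. ] [0.383 0.258 0.012]
side ref wood [29, 9, 20, 31, 338] [196.3 208.6] [0.357 0.245 0.058]
side ref foot [35, 41, 19, 9, 88] [202.1 229.1] [0.354 0.222 0.012]
side now wood [29, 10, 20, 31, 233] [197.6 213.3] [0.352 0.225 0.058]
side now foot [35, 41, 19, 9, 84] [202.4 229.1] [0.355 0.221 0.012]
```

```bash
python3 -c "
from rig import hand_in; print(hand_in())"
```

```text
the job is handed in; nothing more can be done
None
```

I handed the job in: all four chips were scraped into the tray, the scraper stands near the middle of its pad, and all four glasses were fed by the lever and stand upright in the lane; the lever is home, and the jar and brush were not moved.

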